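Put the piled-up sharpening kit back in its fitted trays

TASK

The sharpening kit has been left piled up on the bench: take the pile apart and put each of the four things in the tray made to its outline - the wooden stone box in the big long tray, the spirit level in the narrow long tray, the drilled steel block in the square tray and the round tin in the round tray. Each must end standing upright as it does now, flat on its tray floor inside the lip and let go; never tip a thing over on the way, and leave the oil can and the screwdriver where they are.

Things in the scene. Friction and masses are not known exactly. Their poses are not given: they have to be found in the camera images.
- stonebox_c (a point): Closed wooden box of a sharpening stone (lid does not come off), 56 mm wide (its x), 150 mm long (its y), 48 mm high (z up), about 0.65 kg. It lies on the bench and is the bottom of the pile. The point is its centre, 24 mm above its underside.
- block_c (a point): Drilled steel set-up block, 46 x 46 mm, 48 mm high, with four small dark holes in its top and one big one in each side, about 0.5 kg. It stands on the stone box, on one half of its length, beside the tin (which half varies); sides along its x and y, z up. The point is its centre, 24 mm above its underside.
- tin_c (a point): Plain round metal tin with closed lid, 50 mm diameter, 48 mm high, about 0.16 kg. It stands on the other half of the stone box; the block and tin centres are about 72 mm apart. z up. The point is its centre, 24 mm above its underside.
- level_c (a point): Small dark hardwood spirit level with brass ends and green vials, 24 mm wide (its x), 130 mm long (its y), 48 mm high (z up), about 0.22 kg. It stands on its narrow edge across the tops of block and tin, as the top of the pile (the pile is 144 mm high in all). The point is its centre, 24 mm above its underside.
- tray_box_in (a point): Fixed shallow dark wood tray with a grey felt floor, big and long: inside 76 mm (x) by 170 mm (y), outside 86 by 180 mm. The floor is 6 mm above the bench and the lip, 5 mm thick, rises 3 mm above the floor (9 mm above the bench). The point is at the centre of the tray floor; z up, y along the tray's length, x across it. It belongs to the stone box.
- tray_level_in (a point): Fixed shallow dark wood tray with a grey felt floor, narrow and long: inside 44 mm (x) by 150 mm (y), outside 54 by 160 mm. The floor is 6 mm above the bench and the lip, 5 mm thick, rises 3 mm above the floor (9 mm above the bench). The point is at the centre of the tray floor; z up, y along the tray's length, x across it. It belongs to the spirit level.
- tray_block_in (a point): Fixed shallow dark wood tray with a grey felt floor, square: inside 66 by 66 mm, outside 76 by 76 mm. The floor is 6 mm above the bench and the lip, 5 mm thick, rises 3 mm above the floor (9 mm above the bench). The point is at the centre of the tray floor; z up, x and y along its sides. It belongs to the steel block.
- tray_tin_in (a point): Fixed shallow dark wood tray with a grey felt floor, round: inside diameter 70 mm, outside 80 mm. The floor is 6 mm above the bench and the lip, 5 mm thick, rises 3 mm above the floor (9 mm above the bench). The point is at the centre of the tray floor; z up. It belongs to the tin.
- oilcan: Bystander, not to be disturbed: dark steel oil can, 54 mm diameter with a thin spout, 135 mm high, standing loose on the bench. Origin at the centre of its underside.
- screwdriver: Bystander, not to be disturbed: screwdriver with turned wooden handle and brass collar, 221 mm long, 32 mm thick, lying loose on the bench along its x (blade to +x). Origin on the bench under its middle.
Not all that is in view belongs to the job. What is shaped like the part that bears tray_block_in but red is not meant. What is shaped like the part that bears tray_tin_in but purple or red is not meant.

How it is judged:
By the outcome, as a careful person would: the job done as asked, in the order asked, and still so for the second after the job is handed in, with the robot touching nothing.
It also fails if it takes over 118 s, if anything falls off the work surface, if the arm or the gripper's body presses on something with over 40 N, if the wrist force passes 120 N, or if a joint passes its speed limit or range.

ROBOT

A 6-joint arm with a two-finger parallel gripper is mounted at the origin on the work surface. World frame = base frame: x ahead of the robot, y to its left, z up, the work surface at z = 0. Lengths are in m, angles in rad, forces in N, time in s.
With the tool pointing down it reaches from about 0.3 to 0.85 m from the base axis. Payload 5.4 kg.
Tool frame: the origin (TCP) lies on the front face of the gripper's body, between the roots of the fingers; the fingertips stand 73 mm ahead of it and the grasp point (between the pads) lies 54 mm ahead of it; z points along the fingers, y is the direction in which the jaws open and shut (so a half turn about z gives the same grasp; the last joint's range is limited). The gripper opens to 85 mm and grips with 20 to 120 N. Pads are 22 mm wide; open, the fingers measure 114 mm over their backs; the gripper's body (76 mm by 85 mm) begins 54 mm behind the grasp point. The pads swing forward as they close: fully open they stand 13 mm farther back than shut.
Start: joints at [0.953, 0.158, 1.597, -0, 1.386, -0.21], TCP at [0.228, 0.528, 0.304] pointing down, gripper open.
Joint ranges: [-2.91, 2.91], [-0.94, 2.29], [0.18, 2.7], [-1.29, 4.43], [0.17, 2.64], [-3, 3]. Speed limits (rad/s): [2.57, 2.57, 3.14, 3.14, 3.14, 3.14].

INTERFACE

Orientations are given as a rotation vector (axis times angle).
In Python, from station import observe, snapshot, camera_params, close_job gives the robot as it stands.
- The arm moves only by the tool servo_tool, never from a script. Its argument "deltas" is a list of rows, each a list of 3 entries, a list of its own where there are three numbers: the closure, from 0 (fully open) to 1 (shut), then the shift along the tool's x, y, z in units of 40 mm (1.0 is 40 mm), then the turn about the tool's z in units of 6 degrees (1.0 is 6 degrees). In form: [[grip, [dx, dy, dz], spin], ...]. A call has 1 to 20 rows; each row shifts and turns the pose as measured when the row begins, along the tool's axes as they then stand; what a row does not reach is not made up. A row lasts 1/12 s, in which the tool goes at most 41.7 mm and 7.16 degrees, less where a joint would pass 70% of its speed; a pose out of reach is approached as far as the arm can. A call is refused whole if a number of a shift passes 1 or a number of a turn 1, either way. A call with a gripper value outside its range is refused whole. The fingers move at their own pace and stop on an object; "force" is the grip in N (left out, the last holds). Time passes only in rows, so rows that do not move let the fingers close. It gives the time, the measured TCP pose, the force and the opening at its end, in the units of the state.
- observe(): the state, without advancing time (a new reading comes with each control period).
- snapshot(name): name is "scene" or "top" or "wrist"; returns (picture, depth): 384x512x3 uint8, blue, green, red; 384x512 float32, m along the optical axis (not along the pixel's ray), 0 where there is no reading.
- camera_params(name): a dict with "fx", "fy", "cx", "cy" (pixels), "k1" (the pictures are not rectified: a ray, as slopes to the right and down, at radius r is drawn at 1 + k1 r^2 times it, then the intrinsics apply), "xyz" and "attitude" of the camera in the world. Camera axes: x right, y up, looking along -z (the intrinsics and any distortion apply to the point x, -y, -z); pixel columns grow to the right and rows downward; lengths in m; the calibration is good to about 2 mm. A picture is of the moment at which its call begins: read the wrist's pose just before it. camera_params takes no time and is no camera call; for the wrist camera it gives the pose at the moment of the call.
- close_job(): hands the job in, once; it reports no verdict.
The state is a dict: "time": time; "qpos": joint angles; "qvel": joint speeds; "effort": joint torques, N m; "position": TCP position; "eef_rot": TCP orientation; "contact_force": force on the tool from outside, world axes, zero at the start; "ft_torque": the same for the moment, N m; "grip_width": finger opening in m.
Only numpy, scipy, OpenCV 4.12 (cv2) and the standard library are available. Lean on these libraries where they do the work, as an engineer would, in place of code of your own. Each camera call takes 0.05 s, during which the arm holds its last target.

## Working session

There is one attempt and no reset: what is moved stays moved. The work goes in short steps, Python scripts to look and compute and a tool call to move; the robot and the scene stay as the last step left them, time stands still between calls to the robot, and variables do not carry over. Pictures are saved under pics/ and viewed, and the job is handed in when it is done.

Besides the shell and the picture viewer there is one more tool, called as name(argument=value, ...), one argument or row to a line, values as JSON. servo_tool: Moves the arm, as the interface text tells. Its arguments: {"type":"object","properties":{"deltas":{"type":"array"},"force":{"type":"number"}},"required":["deltas"]}

```bash
ls; mkdir -p pics; cat > h.py <<'E'
import numpy as np, cv2
from station import observe, snapshot, camera_params, close_job
from scipy.spatial.transform import Rotation as R
def shot(name,fn):
    p=camera_params(name); im,d=snapshot(name); cv2.imwrite(f'pics/{fn}.png',im); np.savez(f'pics/{fn}.npz',im=im,d=d,**{k:np.array(v) for k,v in p.items()}); return im,d,p
E
python3 - <<'E'
from h import *
print(observe())
for n in ['scene','top']:
    im,d,p=shot(n,n+'0'); print(p, (d>0).mean())
E
```

```text
pics
{'time': 0.0, 'qpos': array([ 9.52906652e-01,  1.59081732e-01,  1.59824522e+00, -2.36344433e-05,
        1.38620121e+00, -2.10076588e-01]), 'qvel': array([ 0.00075724, -0.0006199 , -0.00033038, -0.0020423 ,  0.0006545 ,
        0.00112503]), 'effort': array([-9.15435612e-04, -3.96016324e+01, -3.31421363e+01, -1.00315754e-04,
        8.68877338e-03,  3.50552227e-05]), 'position': array([0.22777965, 0.5274466 , 0.3028919 ]), 'eef_rot': array([-6.36001136e-01, -3.07576680e+00,  2.79747237e-03]), 'contact_force': array([-0.54271794,  0.35190476, -0.99957065]), 'ft_torque': array([-0.00514572, -0.02649539,  0.07248108]), 'grip_width': 0.08500244695313512}
{'fx': 430.639947946818, 'fy': 430.639947946818, 'cx': 264.8489895566816, 'cy': 193.39149930392315, 'k1': 0.039254984310372575, 'xyz': array([ 1.42729811, -0.1048173 ,  0.77563777]), 'attitude': array([0.76680617, 0.70337604, 1.30994235])} 0.9960378011067709
{'fx': 377.40000554732467, 'fy': 377.40000554732467, 'cx': 256.9733852445297, 'cy': 194.2408011507043, 'k1': 0.0015122316284937084, 'xyz': array([0.38200543, 0.02118346, 1.34040995]), 'attitude': array([ 0.03692179, -0.07227382, -1.57224061])} 0.99591064453125
```

View pics/scene0.png

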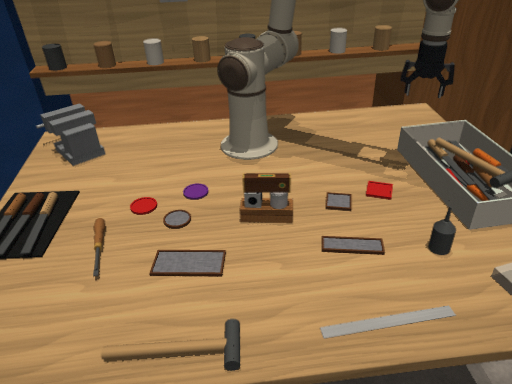

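View pics/top0.png

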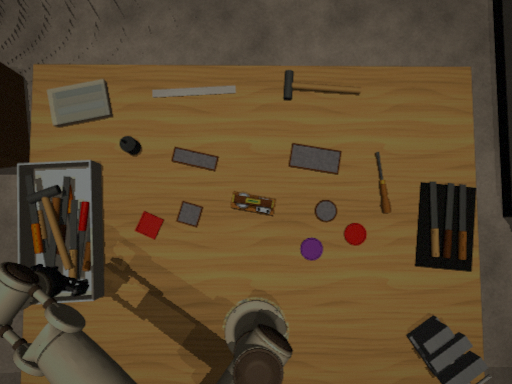

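```bash
cat >> h.py <<'E'
def cloud(fn):
    z=np.load(f'pics/{fn}.npz'); d=z['d']; K=np.array([[z['fx'],0,z['cx']],[0,z['fy'],z['cy']],[0,0,1.]])
    # distort: r_d = r(1+k1 r^2)
    h,w=d.shape; u,v=np.meshgrid(np.arange(w),np.arange(h))
    pts=cv2.undistortPoints(np.stack([u,v],-1).reshape(-1,1,2).astype(float),K,np.array([float(z['k1']),0,0,0])).reshape(h,w,2)
    c=np.stack([pts[...,0]*d,-pts[...,1]*d,-d],-1)
    W=c@R.from_rotvec(z['attitude']).as_matrix().T+z['xyz']
    return z['im'],d,W
def rect(m):
    # m: Nx2 m
    r=cv2.minAreaRect((m*1000).astype(np.float32)); return r
E
python3 - <<'E'
from h import *
im,d,W=cloud('top0')
print('bench z', np.median(W[200:300,330:400,2].ravel()), W[120,120],W[110,250],W[250,340])
big=cv2.resize(im[120:270,110:420],None,fx=2.5,fy=2.5,interpolation=cv2.INTER_CUBIC); cv2.imwrite('pics/top0c.png',big)
def comp(name,u0,v0,u1,v1,zlo,zhi):
    s=W[v0:v1,u0:u1].reshape(-1,3); k=(s[:,2]>zlo)&(s[:,2]<zhi); r=rect(s[k,:2]); print(name,k.sum(),np.round(r[0],1),np.round(r[1],1),round(r[2],1),'meanz',s[k,2].mean())
comp('level',220,180,290,225,.13,.16)
comp('blocktin',220,180,290,225,.085,.115)
for n,b in dict(tb=(280,135,350,182),tl=(165,140,225,178),sq=(170,195,210,235),rd=(308,194,342,227)).items(): comp(n,*b,.004,.02)
E
```

```text
bench z 0.0002984137484343119 [ 0.74264198  0.48085101 -0.00079633] [ 0.7811382   0.01516796 -0.00164325] [ 0.27659925 -0.30362612 -0.00389555]
level 314 [443.9   9.7] [130.1  24.2] 81.2 meanz 0.14357929377158182
blocktin 154 [441.5   6.1] [115.7  48.8] 77.7 meanz 0.09650332148044158
tb 1114 [ 605.1 -216. ] [248.5 166.8] 89.7 meanz 0.007211727041499329
tl 635 [603.1 216.3] [202.5 133. ] 90.0 meanz 0.00723467420779599
sq 451 [404.6 228.4] [135.  137.5] 1.4 meanz 0.00730381451708285
rd 369 [ 418.7 -248.9] [118.2 113.7] 89.8 meanz 0.007396609372242338
```

```bash
python3 - <<'E'
from h import *
im=cv2.imread('pics/scene0.png')
cv2.imwrite('pics/scene0c.png',cv2.resize(im[150:290,120:460],None,fx=2.3,fy=2.3,interpolation=cv2.INTER_CUBIC))
E
```

```text
(no output)
```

View pics/top0c.png

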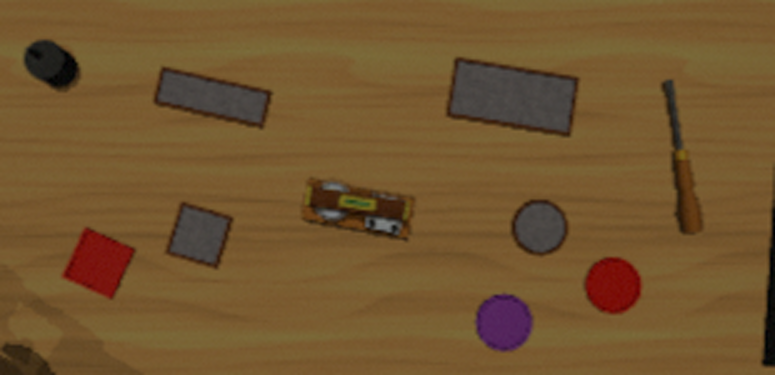

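View pics/scene0c.png

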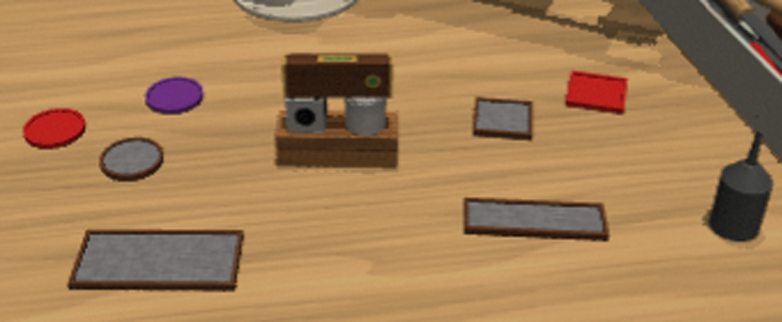

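```bash
cat >> h.py <<'E'
def plane(fn,uv,zw):
    z=np.load(f'pics/{fn}.npz'); K=np.array([[z['fx'],0,z['cx']],[0,z['fy'],z['cy']],[0,0,1.]])
    p=cv2.undistortPoints(np.asarray(uv,float).reshape(-1,1,2),K,np.array([float(z['k1']),0,0,0])).reshape(-1,2)
    r=np.c_[p[:,0],-p[:,1],-np.ones(len(p))]@R.from_rotvec(z['attitude']).as_matrix().T
    o=z['xyz']; t=(zw-o[2])/r[:,2]; return (o+r*t[:,None])[:,:2]
def tool():
    s=observe(); M=R.from_rotvec(s['eef_rot']).as_matrix(); return s,M
def plan(xyz,yaw_jaw,z_rows=None):
    """shift (tool axes units after spin) & spin to bring jaw axis to yaw (rad, mod pi)"""
    s,M=tool(); y=M[:,1]; cur=np.arctan2(y[1],y[0]); 
    dy=(yaw_jaw-cur+np.pi/2)%np.pi-np.pi/2   # world ccw
    spin=-dy  # tool z down
    D=np.asarray(xyz)-s['position']
    M2=M@R.from_rotvec([0,0,spin]).as_matrix()
    print('t',round(s['time'],2),'pos',np.round(s['position'],4),'jaw deg',round(np.degrees(cur),2),'tilt',np.round(M[:2,2],4),'q6',round(s['qpos'][5],3),'F',np.round(s['contact_force'],1),'gw',round(s['grip_width'],4))
    print('world D mm',np.round(D*1000,1),'| spin units total',round(np.degrees(spin)/6,3),'| shift units now-axes',np.round(D@M/.04,3),'after-spin axes',np.round(D@M2/.04,3))
E
python3 - <<'E'
from h import *
def meas(fn,views):
    z=np.load(f'pics/{fn}.npz'); im=z['im']; hsv=cv2.cvtColor(im,cv2.COLOR_BGR2HSV)
    for n,(u0,v0,u1,v1) in views.items():
        g=(hsv[v0:v1,u0:u1,1]<70)&(hsv[v0:v1,u0:u1,2]>40)
        k,l,st,_=cv2.connectedComponentsWithStats(g.astype(np.uint8)); i=1+np.argmax(st[1:,4]); v,u=np.nonzero(l==i)
        P=plane(fn,np.c_[u+u0,v+v0],.006); r=rect(P); print(fn,n,len(u),np.round(r[0],1),np.round(r[1],1),round(r[2],1),'centroid',np.round(P.mean(0)*1000,1))
meas('top0',dict(tb=(280,135,350,182),tl=(165,140,225,178),sq=(170,195,210,235),rd=(308,194,342,227)))
meas('scene0',dict(tb=(145,243,235,282),tl=(315,230,390,258),sq=(322,188,356,214),rd=(158,205,195,232)))
im,d,W=cloud('top0'); 
s=W[170:235,215:295].reshape(-1,3)
for lo,hi in((.03,.06),(.04,.055),(.088,.104),(.135,.155)):
    k=(s[:,2]>lo)&(s[:,2]<hi); r=rect(s[k,:2]); print(lo,k.sum(),np.round(r[0],1),np.round(r[1],1),round(r[2],1),np.median(s[k,2]))
s,M=tool(); print(M)
E
```

```text
top0 tb 973 [ 604.  -216.3] [169.5  74.4] 80.5 centroid [ 604.2 -216.1]
top0 tl 500 [603.3 213.2] [149.2  42.7] 77.4 centroid [603.2 213.5]
top0 sq 339 [407.1 229.9] [64.5 65.4] 72.2 centroid [406.9 230.4]
top0 rd 293 [ 416.7 -252.1] [65.  65.8] 44.4 centroid [ 416.7 -252.6]
scene0 tb 1321 [ 603.4 -211.9] [169.8  68.9] 81.0 centroid [ 604.2 -212. ]
scene0 tl 589 [602.8 218.6] [148.7  41.1] 77.0 centroid [603.1 218.7]
scene0 sq 270 [405.8 234.4] [65.3 63. ] 73.5 centroid [406.5 234.9]
scene0 rd 269 [ 414.5 -248.3] [67.  60.9] 80.8 centroid [ 416.  -248.3]
0.03 235 [441.3   8.1] [149.7  56.5] 79.4 0.04743061496286116
0.04 230 [441.5   8.1] [149.7  56.1] 79.4 0.04749618979894543
0.088 147 [441.5   6.3] [115.4  48.8] 77.7 0.0957781476883317
0.135 312 [444.    9.7] [130.1  24. ] 81.1 0.1436642706936322
[[-9.18008294e-01  3.96559990e-01 -9.73226380e-04]
 [ 3.96561039e-01  9.18007293e-01 -1.39715579e-03]
 [ 3.39372830e-04 -1.66854427e-03 -9.99998550e-01]]
```

```bash
python3 - <<'E'
from h import *
plan([.444,.011,.32],np.radians(-8.8))
E
```

```text
t 0.1 pos [0.2278 0.5275 0.303 ] jaw deg 66.64 tilt [-0.001  -0.0014] q6 -0.21 F [-0.3 -0.2 -0.8] gw 0.0856
world D mm [ 216.2 -516.5   17. ] | spin units total 12.573 | shift units now-axes [-10.082  -9.711  -0.412] after-spin axes [-11.934   7.317  -0.412]
```

servo_tool(
  deltas=[
    [0,[0,0,-0.05],0.97],
    [0,[0,0,-0.05],0.97],
    [0,[0,0,-0.05],0.97],
    [0,[0,0,-0.05],0.97],
    [0,[0,0,-0.05],0.97],
    [0,[0,0,-0.05],0.97],
    [0,[0,0,-0.05],0.97],
    [0,[0,0,-0.05],0.97],
    [0,[0,0,0],0.97],
    [0,[0,0,0],0.97],
    [0,[0,0,0],0.97],
    [0,[0,0,0],0.97],
    [0,[0,0,0],0.97],
  ],
)

```text
time: 1.18
position: [0.2257, 0.5245, 0.3116]
eef_rot: [2.449, 1.96, -0.026]
contact_force: [-0.3, -0.8, -0.1]
grip_width: 0.0854
```

```bash
python3 - <<'E'
from h import *
plan([.444,.011,.32],np.radians(-8.8))
E
```

```text
t 1.18 pos [0.2257 0.5245 0.3116] jaw deg -12.66 tilt [-0.0101 -0.0142] q6 1.174 F [-0.3 -0.8 -0.1] gw 0.0854
world D mm [ 218.3 -513.5    8.4] | spin units total -0.643 | shift units now-axes [-11.333   8.137  -0.083] after-spin axes [-11.855   7.356  -0.083]
```

servo_tool(
  deltas=[
    [0,[0,0,0],0],
    [0,[-0.4,0.25,0],0],
    [0,[-0.7,0.45,0],0],
    [0,[-0.8,0.5,0],0],
    [0,[-0.8,0.5,0],0],
    [0,[-0.8,0.5,0],0],
    [0,[-0.8,0.5,0],0],
    [0,[-0.8,0.5,0],0],
    [0,[-0.8,0.5,0],0],
    [0,[-0.8,0.5,0],0],
    [0,[-0.8,0.5,0],0],
    [0,[-0.8,0.5,0],0],
    [0,[-0.8,0.5,0],0],
    [0,[-0.8,0.5,0],0],
    [0,[-0.5,0.3,0],0],
    [0,[-0.2,0.15,0],0],
    [0,[0,0,0],0],
  ],
)

```text
time: 2.6
position: [0.4049, 0.0343, 0.3118]
eef_rot: [2.394, 2.024, -0.033]
contact_force: [-0.6, -0.2, -0.2]
grip_width: 0.0853
```

```bash
python3 - <<'E'
from h import *
plan([.444,.011,.32],np.radians(-8.8))
E
```

```text
t 2.6 pos [0.4049 0.0343 0.3118] jaw deg -9.6 tilt [-0.0119 -0.0183] q6 -0.033 F [-0.6 -0.2 -0.2] gw 0.0853
world D mm [ 39.1 -23.3   8.2] | spin units total -0.133 | shift units now-axes [-0.417  1.058 -0.205] after-spin axes [-0.431  1.052 -0.205]
```

servo_tool(
  deltas=[
    [0,[-0.15,0.4,-0.1],-0.13],
    [0,[-0.15,0.4,-0.1],0],
    [0,[-0.1,0.2,0],0],
    [0,[0,0,0],0],
  ],
)

```text
time: 2.93
position: [0.4419, 0.0131, 0.3187]
eef_rot: [2.375, 2.052, -0.035]
contact_force: [0.3, 0.3, -0.4]
grip_width: 0.0855
```

```bash
python3 - <<'E'
from h import *
plan([.444,.011,.32],np.radians(-8.8))
im,d,p=shot('wrist','w1'); print(p)
s,M=tool(); print(M.T@(p['xyz']-s['position'])); print(M.T@R.from_rotvec(p['attitude']).as_matrix())
E
```

```text
t 2.93 pos [0.4419 0.0131 0.3187] jaw deg -8.34 tilt [-0.0149 -0.0163] q6 -0.086 F [ 0.3  0.3 -0.4] gw 0.0855
world D mm [ 2.1 -2.1  1.3] | spin units total 0.077 | shift units now-axes [-0.045  0.06  -0.033] after-spin axes [-0.045  0.06  -0.033]
{'fx': 267.30803548402304, 'fy': 267.30803548402304, 'cx': 259.4835476672218, 'cy': 195.61836566101485, 'k1': -0.0004162604168297102, 'xyz': array([0.45451455, 0.09727831, 0.38761425]), 'attitude': array([-0.34715362,  0.03769982, -0.14130441])}
[ 8.34488898e-02  3.01085180e-05 -7.05541783e-02]
[[ 4.84099994e-04  9.45825008e-01  3.24676484e-01]
 [ 9.99999783e-01 -3.12590245e-04 -5.80406119e-04]
 [-4.47471920e-04  3.24676694e-01 -9.45824954e-01]]
```

View pics/w1.png

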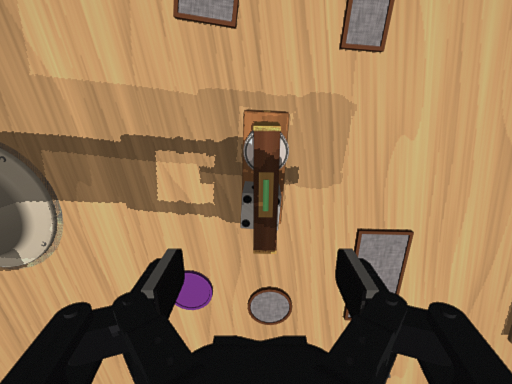

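```bash
cat >> h.py <<'E'
def zr(fn,box,lo,hi):
    im,d,W=cloud(fn); u0,v0,u1,v1=box; s=W[v0:v1,u0:u1].reshape(-1,3); k=(s[:,2]>lo)&(s[:,2]<hi)&(d[v0:v1,u0:u1].ravel()>0)
    r=rect(s[k,:2]); print(fn,lo,k.sum(),np.round(r[0],1),np.round(r[1],1),round(r[2],1),np.median(s[k,2]))
def grey(fn,box,zw=.006,smax=70,vmin=40):
    z=np.load(f'pics/{fn}.npz'); hsv=cv2.cvtColor(z['im'],cv2.COLOR_BGR2HSV); u0,v0,u1,v1=box
    g=(hsv[v0:v1,u0:u1,1]<smax)&(hsv[v0:v1,u0:u1,2]>vmin)
    k,l,st,_=cv2.connectedComponentsWithStats(g.astype(np.uint8)); i=1+np.argmax(st[1:,4]); v,u=np.nonzero(l==i)
    P=plane(fn,np.c_[u+u0,v+v0],zw); r=rect(P); print(fn,len(u),np.round(r[0],1),np.round(r[1],1),round(r[2],1),'centroid',np.round(P.mean(0)*1000,1))
E
python3 - <<'E'
from h import *
b=(235,100,300,260)
for lo,hi in((.04,.055),(.088,.104),(.135,.155)): zr('w1',b,lo,hi)
grey('w1',(245,285,295,327)); 
E
```

```text
w1 0.04 1168 [442.4   9.1] [148.5  56. ] 79.3 0.048195820513718374
w1 0.088 1083 [443.4  12.3] [127.1  50. ] 78.3 0.09644700459482797
w1 0.135 3178 [444.6  10. ] [130.7  24.3] 81.2 0.14446378653678965
w1 944 [ 415.9 -252.4] [67.4 68.2] 82.4 centroid [ 416.6 -251.3]
```

```bash
cat >> h.py <<'E'
def gp(g,deg,L=.054):
    s,M=tool(); plan(np.asarray(g)-L*M[:,2],np.radians(deg))
E
python3 - <<'E'
from h import *
gp([.4445,.010,.125],-8.8)
E
```

```text
t 2.98 pos [0.4413 0.0136 0.3186] jaw deg -8.33 tilt [-0.0155 -0.0159] q6 -0.086 F [-0.7  0.3  0.4] gw 0.0855
world D mm [   4.    -2.7 -139.6] | spin units total 0.078 | shift units now-axes [0.01  0.155 3.489] after-spin axes [0.011 0.155 3.489]
```

servo_tool(
  deltas=[
    [0,[0,0.15,0.2],0.08],
    [0.3,[0,0,0.5],0],
    [0.3,[0,0,0.6],0],
    [0.3,[0,0,0.6],0],
    [0.3,[0,0,0.6],0],
    [0.3,[0,0,0.4],0],
    [0.3,[0,0,0.2],0],
    [0.3,[0,0,0.1],0],
    [0.3,[0,0,0],0],
  ],
  force=30,
)

```text
time: 3.73
position: [0.4415, 0.0174, 0.1814]
eef_rot: [-2.376, -2.054, 0.035]
contact_force: [-0.6, 0.1, 0.9]
grip_width: 0.0598
```

```bash
python3 - <<'E'
from h import *
gp([.4445,.010,.125],-8.8)
E
```

```text
t 3.73 pos [0.4415 0.0174 0.1814] jaw deg -8.33 tilt [-0.0172 -0.0138] q6 -0.072 F [-0.6  0.1  0.9] gw 0.0598
world D mm [ 3.9 -6.6 -2.4] | spin units total 0.078 | shift units now-axes [-0.149  0.121  0.061] after-spin axes [-0.148  0.122  0.061]
```

servo_tool(
  deltas=[
    [0.3,[-0.15,0.12,0.06],0.08],
    [0.3,[0,0,0],0],
    [0.3,[0,0,0],0],
  ],
)

```text
time: 3.98
position: [0.4469, 0.0103, 0.1808]
eef_rot: [2.384, 2.043, -0.031]
contact_force: [-0.4, 0.2, -0.0]
grip_width: 0.0595
```

```bash
python3 - <<'E'
from h import *
gp([.4445,.010,.125],-8.8)
E
```

```text
t 3.98 pos [0.4469 0.0103 0.1808] jaw deg -8.81 tilt [-0.0138 -0.0146] q6 -0.077 F [-0.4  0.2 -0. ] gw 0.0595
world D mm [-1.6  0.5 -1.8] | spin units total -0.001 | shift units now-axes [ 0.007 -0.041  0.044] after-spin axes [ 0.007 -0.041  0.044]
```

servo_tool(
  deltas=[
    [0.3,[0,-0.03,0.03],0],
    [0.5,[0,0,0],0],
    [0.6,[0,0,0],0],
    [0.7,[0,0,0],0],
    [0.8,[0,0,0],0],
    [0.9,[0,0,0],0],
    [0.9,[0,0,0],0],
    [0.9,[0,0,0],0],
    [0.9,[0,0,0],0],
  ],
)

```text
time: 4.73
position: [0.4472, 0.0098, 0.182]
eef_rot: [2.381, 2.039, -0.027]
contact_force: [-1.0, 1.6, 1.2]
grip_width: 0.0243
```

```bash
python3 - <<'E'
from h import *
gp([.4445,.010,.125],-8.8)
shot('wrist','w2')
E
```

```text
t 4.73 pos [0.4472 0.0098 0.182 ] jaw deg -8.84 tilt [-0.0088 -0.0161] q6 -0.077 F [-1.   1.6  1.2] gw 0.0243
world D mm [-2.2  1.1 -3. ] | spin units total -0.006 | shift units now-axes [ 0.02  -0.059  0.076] after-spin axes [ 0.02  -0.059  0.076]
```

View pics/w2.png

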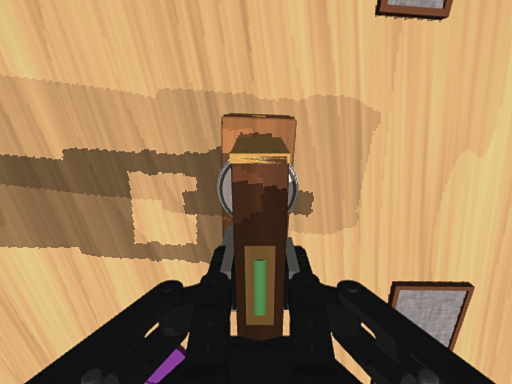

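servo_tool(
  deltas=[
    [0.9,[0,0,-0.2],0],
    [0.9,[0,0,-0.4],0],
    [0.9,[0,0,-0.5],0],
    [0.9,[0,0,-0.5],0],
    [0.9,[0,0,-0.5],0],
    [0.9,[0,0,-0.4],0],
    [0.9,[0,0,-0.2],0],
    [0.9,[0,0,0],0],
  ],
  force=40,
)

```text
time: 5.45
position: [0.4458, 0.0125, 0.2943]
eef_rot: [-2.386, -2.043, 0.032]
contact_force: [0.2, 0.8, -2.3]
grip_width: 0.0237
```

```bash
python3 - <<'E'
from h import *
shot('scene','s2')
im,d,p=shot('top','t2')
gp([.6033,.2133,.20],-12.8)
cv2.imwrite('pics/s2c.png',cv2.resize(cv2.imread('pics/s2.png')[80:290,120:460],None,fx=2.3,fy=2.3))
E
```

```text
t 5.55 pos [0.445  0.0126 0.2922] jaw deg -8.85 tilt [-0.0193 -0.0124] q6 -0.078 F [-0.3  0.5 -3. ] gw 0.0231
world D mm [159.4 201.3 -38.2] | spin units total 0.659 | shift units now-axes [5.599 3.178 0.816] after-spin axes [5.805 2.785 0.816]
```

View pics/s2c.png

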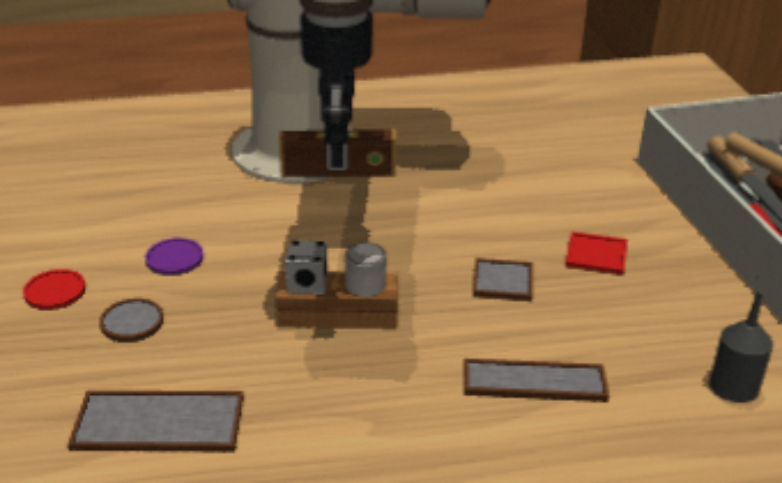

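servo_tool(
  deltas=[
    [0.9,[0,0,0],0.3],
    [0.9,[0,0,0],0.36],
    [0.9,[0.3,0.15,0],0],
    [0.9,[0.6,0.3,0],0],
    [0.9,[0.7,0.35,0],0],
    [0.9,[0.7,0.35,0],0],
    [0.9,[0.7,0.35,0],0],
    [0.9,[0.7,0.35,0],0],
    [0.9,[0.7,0.35,0],0],
    [0.9,[0.5,0.25,0],0],
    [0.9,[0.4,0.2,0],0],
    [0.9,[0.2,0.1,0],0],
    [0.9,[0,0,0],0],
    [0.9,[0,0,0],0],
  ],
)

```text
time: 6.72
position: [0.5979, 0.2111, 0.2547]
eef_rot: [-2.438, -1.933, 0.091]
contact_force: [0.6, -0.2, -2.0]
grip_width: 0.0233
```

```bash
python3 - <<'E'
from h import *
gp([.6033,.2133,.12],-12.8)
shot('wrist','w3')
E
```

```text
t 6.72 pos [0.5979 0.2111 0.2547] jaw deg -13.22 tilt [-0.0633 -0.0138] q6 0.381 F [ 0.6 -0.2 -2. ] gw 0.0233
world D mm [  8.8   2.9 -80.8] | spin units total -0.07 | shift units now-axes [0.178 0.315 2.   ] after-spin axes [0.175 0.316 2.   ]
```

View pics/w3.png

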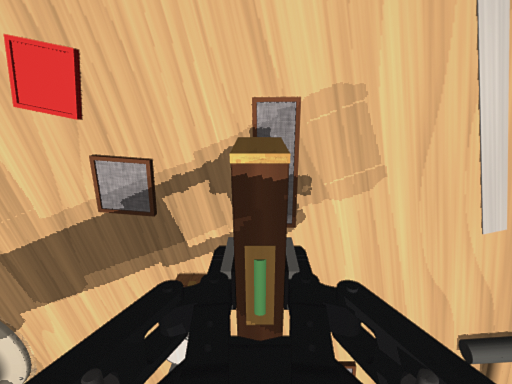

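servo_tool(
  deltas=[
    [0.9,[0,-0.3,0],0],
    [0.9,[0,-0.6,0],0],
    [0.9,[0,-0.6,0],0],
    [0.9,[0,-0.3,0],0],
    [0.9,[0,0,0],0],
    [0.9,[0,0,0],0],
  ],
)

```text
time: 7.27
position: [0.5217, 0.2225, 0.2552]
eef_rot: [-2.442, -1.924, 0.102]
contact_force: [0.8, -0.5, -2.3]
grip_width: 0.0236
```

```bash
python3 - <<'E'
from h import *
gp([.6033,.2133,.12],-12.8)
E
```

```text
t 7.27 pos [0.5217 0.2225 0.2552] jaw deg -13.59 tilt [-0.0704 -0.0162] q6 0.428 F [ 0.8 -0.5 -2.3] gw 0.0236
world D mm [ 85.4  -8.3 -81.3] | spin units total -0.131 | shift units now-axes [0.361 2.252 1.88 ] after-spin axes [0.33  2.257 1.88 ]
```

servo_tool(
  deltas=[
    [0.9,[0,0.1,0],0],
    [0.9,[0,0.2,0],0],
    [0.9,[0,0.2,0],0],
    [0.9,[0,0.2,0],0],
    [0.9,[0,0.2,0],0],
    [0.9,[0,0.1,0],0],
  ],
)

```text
time: 7.77
position: [0.5668, 0.2095, 0.2521]
eef_rot: [-2.447, -1.921, 0.1]
contact_force: [-0.3, 0.4, -2.1]
grip_width: 0.0233
```

```bash
python3 - <<'E'
from h import *
gp([.6033,.2133,.12],-12.8)
print(observe()['qvel'])
E
```

```text
t 7.77 pos [0.5668 0.2095 0.2521] jaw deg -13.77 tilt [-0.0683 -0.0166] q6 0.397 F [-0.3  0.4 -2.1] gw 0.0233
world D mm [ 40.2   4.7 -78.3] | spin units total -0.161 | shift units now-axes [0.414 1.069 1.881] after-spin axes [0.395 1.076 1.881]
[-0.03932822  0.12850779 -0.14198528 -0.00060275  0.02434473 -0.03643479]
```

```bash
python3 - <<'E'
from h import *
gp([.6033,.2133,.032],-12.8,.086)
E
```

```text
t 7.77 pos [0.5668 0.2095 0.2521] jaw deg -13.77 tilt [-0.0683 -0.0166] q6 0.397 F [-0.3  0.4 -2.1] gw 0.0233
world D mm [  42.4    5.2 -134.3] | spin units total -0.161 | shift units now-axes [0.485 1.206 3.275] after-spin axes [0.464 1.214 3.275]
```

servo_tool(
  deltas=[
    [0.9,[0.08,0.15,0.1],-0.08],
    [0.9,[0.08,0.2,0.2],-0.08],
    [0.9,[0.08,0.2,0.25],0],
    [0.9,[0.08,0.2,0.25],0],
    [0.9,[0.08,0.2,0.25],0],
    [0.9,[0.05,0.1,0.25],0],
    [0.9,[0,0.1,0.25],0],
    [0.9,[0,0,0.25],0],
    [0.9,[0,0,0.25],0],
    [0.9,[0,0,0.25],0],
    [0.9,[0,0,0.25],0],
    [0.9,[0,0,0.2],0],
    [0.9,[0,0,0.1],0],
    [0.9,[0,0,0],0],
  ],
)

```text
time: 8.93
position: [0.613, 0.2146, 0.1227]
eef_rot: [-2.427, -1.943, 0.101]
contact_force: [0.1, 0.7, -2.3]
grip_width: 0.0232
```

```bash
python3 - <<'E'
from h import *
gp([.6033,.2133,.007],-12.8,.086)
shot('wrist','w4')
shot('scene','s4')
shot('top','t4')
cv2.imwrite('pics/s4c.png',cv2.resize(cv2.imread('pics/s4.png')[180:290,280:460],None,fx=4,fy=4))
E
```

```text
t 8.93 pos [0.613  0.2146 0.1227] jaw deg -12.68 tilt [-0.0702 -0.0163] q6 0.376 F [ 0.1  0.7 -2.3] gw 0.0232
world D mm [ -3.7   0.1 -29.9] | spin units total 0.019 | shift units now-axes [ 0.006 -0.042  0.752] after-spin axes [ 0.006 -0.042  0.752]
```

View pics/w4.png

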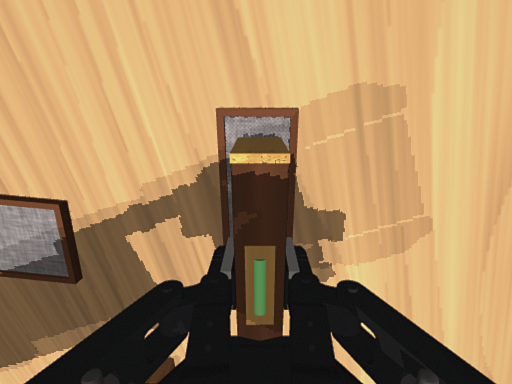

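View pics/s4c.png

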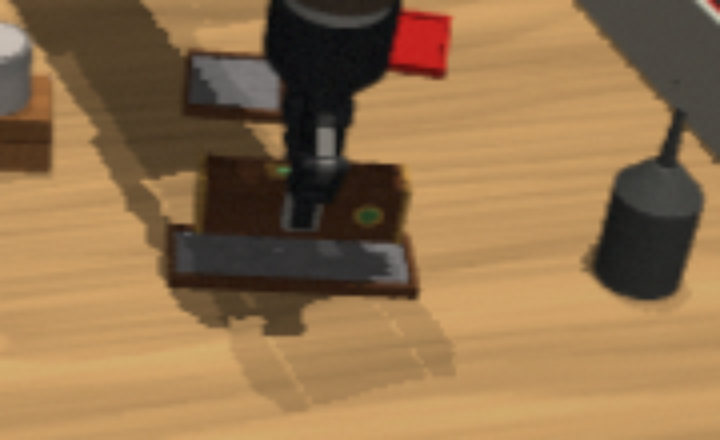

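servo_tool(
  deltas=[
    [0.9,[0,-0.04,0.1],0.02],
    [0.9,[0,0,0.15],0],
    [0.9,[0,0,0.15],0],
    [0.9,[0,0,0.12],0],
    [0.9,[0,0,0.08],0],
    [0.9,[0,0,0.04],0],
    [0.9,[0,0,0],0],
  ],
)

```text
time: 9.67
position: [0.6122, 0.215, 0.0991]
eef_rot: [-2.432, -1.943, 0.091]
contact_force: [-0.4, 1.2, -2.0]
grip_width: 0.0238
```

```bash
python3 - <<'E'
from h import *
gp([.6033,.2133,.007],-12.8,.086)
E
```

```text
t 9.67 pos [0.6122 0.215  0.0991] jaw deg -12.81 tilt [-0.0624 -0.0151] q6 0.379 F [-0.4  1.2 -2. ] gw 0.0238
world D mm [-3.6 -0.4 -6.2] | spin units total -0.001 | shift units now-axes [-0.025 -0.076  0.161] after-spin axes [-0.025 -0.076  0.161]
```

servo_tool(
  deltas=[
    [0.9,[-0.02,-0.07,0.05],0],
    [0.9,[0,0,0.05],0],
    [0.9,[0,0,0.04],0],
    [0.9,[0,0,0.02],0],
    [0.9,[0,0,0.02],0],
  ],
)

```text
time: 10.08
position: [0.609, 0.2146, 0.0927]
eef_rot: [-2.432, -1.944, 0.09]
contact_force: [-3.3, -2.0, 6.6]
grip_width: 0.0233
```

```bash
python3 - <<'E'
from h import *
gp([.6033,.2133,.007],-12.8,.086)
E
```

```text
t 10.08 pos [0.609  0.2146 0.0927] jaw deg -12.79 tilt [-0.0618 -0.0153] q6 0.379 F [-3.3 -2.   6.6] gw 0.0233
world D mm [-0.3 -0.   0.1] | spin units total 0.002 | shift units now-axes [-0.003 -0.008 -0.003] after-spin axes [-0.003 -0.008 -0.003]
```

servo_tool(
  deltas=[
    [0.65,[0,0,0],0],
    [0.6,[0,0,0],0],
    [0.5,[0,0,0],0],
    [0.4,[0,0,0],0],
    [0.3,[0,0,-0.05],0],
    [0.3,[0,0,-0.2],0],
    [0.3,[0,0,-0.3],0],
    [0.3,[0,0,-0.4],0],
    [0,[0,0,-0.5],0],
    [0,[0,0,-0.5],0],
    [0,[0,0,-0.5],0],
    [0,[0,0,-0.3],0],
    [0,[0,0,-0.2],0],
    [0,[0,0,0],0],
  ],
)

```text
time: 11.25
position: [0.6186, 0.217, 0.2253]
eef_rot: [-2.436, -1.946, 0.077]
contact_force: [0.1, -0.3, 0.1]
grip_width: 0.0853
```

```bash
python3 - <<'E'
from h import *
gp([.442,.009,.26],-10.6)
shot('wrist','w5'); shot('top','t5')
cv2.imwrite('pics/t5c.png',cv2.resize(cv2.imread('pics/t5.png')[120:270,110:420],None,fx=2.5,fy=2.5))
E
```

```text
t 11.25 pos [0.6186 0.217  0.2253] jaw deg -12.79 tilt [-0.0527 -0.0136] q6 0.379 F [ 0.1 -0.3  0.1] gw 0.0853
world D mm [-173.7 -207.3   88.6] | spin units total -0.365 | shift units now-axes [-6.065 -3.192 -1.912] after-spin axes [-5.938 -3.421 -1.912]
```

View pics/w5.png

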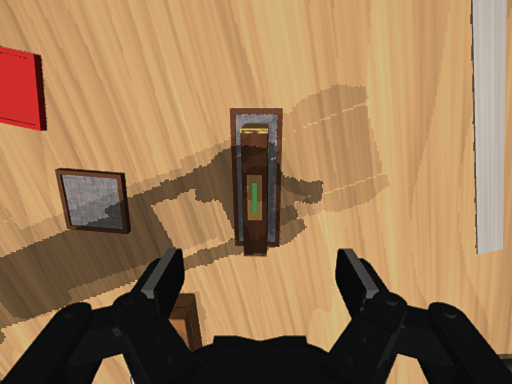

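View pics/t5c.png

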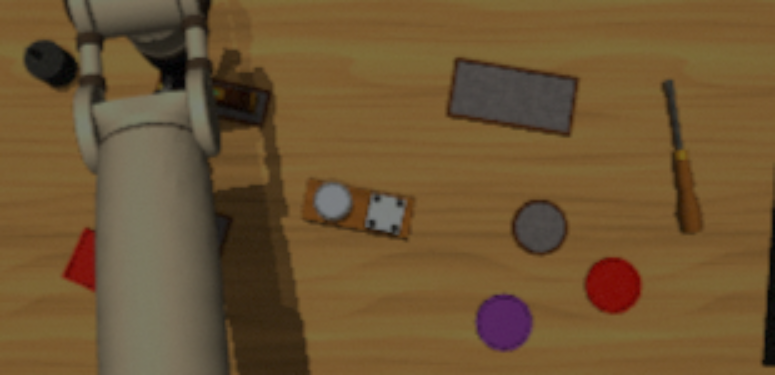

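```bash
python3 - <<'E'
from h import *
zr('w5',(225,100,290,265),.045,.07); zr('w5',(225,100,290,265),.004,.0125)
b=(220,180,290,225)
zr('t5',b,.085,.11); zr('t5',b,.038,.058)
im,d,W=cloud('t5')
zr('t5',(235,190,253,215),.085,.11)   # tin (left)
zr('t5',(253,190,280,215),.085,.11)   # block
E
```

```text
w5 0.045 3256 [603.7 214.4] [131.2  24. ] 77.3 0.05444738258170739
w5 0.004 3536 [602.8 214.6] [160.6  54.1] 77.3 0.007409612100440138
t5 0.085 376 [441.9   7.8] [119.1  48.9] 77.7 0.09610672519417407
t5 0.038 331 [441.7   8.2] [149.7  56.4] 79.1 0.04742706025970689
t5 0.085 182 [449.8  42.6] [46.3 46.6] 89.9 0.09606302222959029
t5 0.085 194 [432.4 -27.8] [45.5 45.8] 75.9 0.09616659304811204
```

```bash
python3 - <<'E'
from h import *
gp([.4325,-.0278,.22],-14.1)
E
```

```text
t 11.35 pos [0.6175 0.2168 0.2226] jaw deg -12.8 tilt [-0.0565 -0.0142] q6 0.379 F [-1.   0.1 -0.9] gw 0.0855
world D mm [-182.  -243.8   51.3] | spin units total 0.217 | shift units now-axes [-6.98  -3.149 -0.937] after-spin axes [-7.049 -2.989 -0.937]
```

servo_tool(
  deltas=[
    [0,[-0.3,-0.15,-0.1],0.2],
    [0,[-0.7,-0.3,-0.1],0],
    [0,[-0.8,-0.35,-0.1],0],
    [0,[-0.8,-0.35,-0.1],0],
    [0,[-0.8,-0.35,-0.1],0],
    [0,[-0.8,-0.35,-0.1],0],
    [0,[-0.8,-0.35,-0.1],0],
    [0,[-0.7,-0.3,-0.1],0],
    [0,[-0.4,-0.2,0],0],
    [0,[-0.2,0,0],0],
    [0,[0,0,0],0],
    [0,[0,0,0],0],
  ],
)

```text
time: 12.35
position: [0.4381, -0.008, 0.25]
eef_rot: [-2.436, -1.906, 0.12]
contact_force: [0.2, 0.7, 0.1]
grip_width: 0.0852
```

```bash
python3 - <<'E'
from h import *
gp([.4325,-.0278,.22],-14.1)
E
```

```text
t 12.35 pos [ 0.4381 -0.008   0.25  ] jaw deg -13.98 tilt [-0.0892 -0.0111] q6 -0.024 F [0.2 0.7 0.1] gw 0.0852
world D mm [ -0.8 -19.2  23.8] | spin units total 0.021 | shift units now-axes [-0.489  0.047 -0.585] after-spin axes [-0.489  0.048 -0.585]
```

```bash
cat >> h.py <<'E'
def st():
    s,M=tool(); q=s['qpos']; print('t',round(s['time'],2),'p',np.round(s['position'],4),'tilt',np.round(M[:2,2],4),'q',np.round(q,3),'sum-pi',round(q[1]+q[2]+q[4]-np.pi,4),'qv',np.round(s['qvel'],3))
E
python3 -c "
from h import *
st()"
```

```text
t 12.35 p [ 0.4381 -0.008   0.25  ] tilt [-0.0892 -0.0111] q [-0.276 -0.1    1.973 -0.036  1.352 -0.024] sum-pi 0.0831 qv [-0.008  0.013  0.004  0.    -0.008  0.   ]
```

servo_tool(
  deltas=[
    [0,[0,0,-0.8],0],
    [0,[0,0,-0.8],0],
    [0,[0,0,0],0],
    [0,[0,0,0],0],
  ],
)

```text
time: 12.68
position: [0.4447, -0.0039, 0.3118]
eef_rot: [-2.425, -1.905, 0.126]
contact_force: [-0.4, 0.4, -0.6]
grip_width: 0.0854
```

```bash
python3 -c "
from h import *
st()"
```

```text
t 12.68 p [ 0.4447 -0.0039  0.3118] tilt [-0.0977 -0.0071] q [-0.264 -0.133  1.878 -0.033  1.489 -0.021] sum-pi 0.0927 qv [ 0.026  0.    -0.074  0.006  0.018  0.006]
```

servo_tool(
  deltas=[
    [0,[0,0.8,0],0],
    [0,[0,0.8,0],0],
    [0,[0,0,0],0],
    [0,[0,0,0],0],
  ],
)

```text
time: 13.02
position: [0.5094, -0.0156, 0.3005]
eef_rot: [-2.416, -1.909, 0.13]
contact_force: [-0.2, -0.3, -0.2]
grip_width: 0.0851
```

```bash
python3 -c "
from h import *
st()"
```

```text
t 13.02 p [ 0.5094 -0.0156  0.3005] tilt [-0.1032 -0.005 ] q [-0.254  0.055  1.719 -0.031  1.467 -0.016] sum-pi 0.0989 qv [ 0.01   0.089 -0.036  0.001 -0.036  0.005]
```

servo_tool(
  deltas=[
    [0,[0,-0.8,0],0],
    [0,[0,-0.8,0],0],
    [0,[0,0,0],0],
    [0,[0,0,0],0],
  ],
)

```text
time: 13.35
position: [0.4434, 0.0022, 0.2989]
eef_rot: [-2.402, -1.904, 0.143]
contact_force: [0.3, 0.3, 1.0]
grip_width: 0.085
```

```bash
python3 -c "
from h import *
st()"
```

```text
t 13.35 p [0.4434 0.0022 0.2989] tilt [-0.1181 -0.0007] q [-0.252 -0.113  1.886 -0.03   1.483 -0.018] sum-pi 0.1145 qv [ 0.019 -0.048  0.073  0.002  0.027  0.003]
```

servo_tool(
  deltas=[
    [0,[0,0,0],0],
    [0,[0,0,0],0],
    [0,[0,0,0],0],
    [0,[0,0,0],0],
    [0,[0,0,0],0],
  ],
)

```text
time: 13.77
position: [0.4443, 0.0028, 0.2986]
eef_rot: [-2.402, -1.906, 0.142]
contact_force: [0.5, 0.7, 0.3]
grip_width: 0.0854
```

```bash
python3 -c "
from h import *
st()"
```

```text
t 13.77 p [0.4443 0.0028 0.2986] tilt [-0.1172 -0.0008] q [-0.251 -0.111  1.885 -0.03   1.481 -0.017] sum-pi 0.1137 qv [-0.001  0.011 -0.013  0.002 -0.002  0.   ]
```

servo_tool(
  deltas=[
    [0,[0,0,0.2],0],
    [0,[0,0,0.2],0],
    [0,[0,0,0.2],0],
    [0,[0,0,0.2],0],
    [0,[0,0,0.2],0],
    [0,[0,0,0.1],0],
  ],
)

```text
time: 14.27
position: [0.4395, 0.0023, 0.2507]
eef_rot: [-2.403, -1.905, 0.141]
contact_force: [-0.8, 0.3, 0.3]
grip_width: 0.0854
```

```bash
python3 -c "
from h import *
st()"
```

```text
t 14.27 p [0.4395 0.0023 0.2507] tilt [-0.1165 -0.0009] q [-0.254 -0.078  1.952 -0.031  1.38  -0.017] sum-pi 0.1129 qv [-0.005  0.041  0.073  0.    -0.11  -0.001]
```

servo_tool(
  deltas=[
    [0,[0,0,-0.2],0],
    [0,[0,0,-0.2],0],
    [0,[0,0,-0.2],0],
    [0,[0,0,-0.2],0],
    [0,[0,0,-0.2],0],
    [0,[0,0,-0.1],0],
  ],
)

```text
time: 14.77
position: [0.4446, 0.0024, 0.2979]
eef_rot: [-2.402, -1.904, 0.143]
contact_force: [0.9, -1.0, 0.3]
grip_width: 0.0852
```

```bash
python3 -c "
from h import *
st()"
```

```text
t 14.77 p [0.4446 0.0024 0.2979] tilt [-0.1181 -0.0004] q [-0.251 -0.109  1.885 -0.03   1.48  -0.017] sum-pi 0.1147 qv [ 0.003 -0.033 -0.087  0.001  0.107  0.002]
```

servo_tool(
  deltas=[
    [0,[0,0.3,-0.1],0],
    [0,[0,0.5,-0.1],0],
    [0,[0,0.5,-0.1],0],
    [0,[0,0.5,-0.1],0],
    [0,[0,0.5,-0.1],0],
    [0,[0,0.5,-0.1],0],
    [0,[0,0.5,-0.1],0],
    [0,[0,0.5,-0.1],0],
    [0,[0,0.5,-0.1],0],
    [0,[0,0.5,-0.1],0],
    [0,[0,0.5,-0.1],0],
    [0,[0,0.5,-0.1],0],
  ],
)

```text
time: 15.77
position: [0.6861, -0.0518, 0.3336]
eef_rot: [-2.41, -1.914, 0.129]
contact_force: [0.8, -0.5, 0.5]
grip_width: 0.0857
```

```bash
python3 -c "
from h import *
st()"
```

```text
t 15.77 p [ 0.6861 -0.0518  0.3336] tilt [-0.1037 -0.0042] q [-0.241  0.502  1.114 -0.029  1.626 -0.012] sum-pi 0.0999 qv [ 0.004  0.681 -0.984 -0.001  0.288 -0.004]
```

servo_tool(
  deltas=[
    [0,[0,0.5,-0.1],0],
    [0,[0,0.5,-0.1],0],
    [0,[0,0.5,-0.1],0],
    [0,[0,0.5,-0.1],0],
    [0,[0,0.5,-0.1],0],
    [0,[0,0.5,-0.1],0],
    [0,[0,0.5,-0.1],0],
    [0,[0,0.5,-0.1],0],
    [0,[0,0.5,-0.1],0],
    [0,[0,0.5,-0.1],0],
  ],
)

```text
time: 16.6
position: [0.8418, -0.0929, 0.3325]
eef_rot: [-2.419, -1.922, 0.107]
contact_force: [0.2, 0.4, 0.5]
grip_width: 0.0856
```

```bash
python3 -c "
from h import *
st()"
```

```text
t 16.6 p [ 0.8418 -0.0929  0.3325] tilt [-0.0854 -0.0038] q [-0.245  1.111  0.184 -0.026  1.929 -0.025] sum-pi 0.082 qv [-0.032  0.12  -0.054  0.021 -0.145 -0.024]
```

servo_tool(
  deltas=[
    [0,[0,0.6,0],0],
    [0,[0,0.6,0],0],
    [0,[0,0.6,0],0],
    [0,[0,0.6,0],0],
  ],
)

```text
time: 16.93
position: [0.8633, -0.1074, 0.3115]
eef_rot: [2.457, 1.953, -0.03]
contact_force: [0.0, 0.3, -0.5]
grip_width: 0.0853
```

```bash
python3 -c "
from h import *
st()"
```

```text
t 16.93 p [ 0.8633 -0.1074  0.3115] tilt [-0.0131 -0.014 ] q [-0.257  1.135  0.183 -0.017  1.832 -0.034] sum-pi 0.0091 qv [-0.036  0.056  0.     0.026 -0.285 -0.028]
```

servo_tool(
  deltas=[
    [0,[0,0.2,0],0],
    [0,[0,0,0],0],
    [0,[0,-0.3,0],0],
    [0,[0,-0.4,0],0],
    [0,[0,-0.4,0],0],
    [0,[0,-0.4,0],0],
    [0,[0,-0.4,0],0],
    [0,[0,-0.4,0],0],
    [0,[0,-0.4,0],0],
    [0,[0,-0.4,0],0],
  ],
)

```text
time: 17.77
position: [0.7432, -0.0815, 0.3131]
eef_rot: [2.443, 1.94, -0.005]
contact_force: [-0.3, 0.5, 0.2]
grip_width: 0.0855
```

```bash
python3 -c "
from h import *
st()
gp([.4325,-.0278,.2],-14.1)"
```

```text
t 17.77 p [ 0.7432 -0.0815  0.3131] tilt [ 0.011  -0.0192] q [-0.265  0.602  1.012 -0.016  1.512 -0.036] sum-pi -0.0156 qv [-0.008 -0.617  0.845  0.001 -0.27  -0.005]
t 17.77 pos [ 0.7432 -0.0815  0.3131] jaw deg -13.11 tilt [ 0.011  -0.0192] q6 -0.036 F [-0.3  0.5  0.2] gw 0.0855
world D mm [-311.3   54.7  -59.1] | spin units total 0.165 | shift units now-axes [-0.41  -7.912  1.366] after-spin axes [-0.547 -7.904  1.366]
```

servo_tool(
  deltas=[
    [0,[-0.03,-0.4,0.05],0.16],
    [0,[-0.03,-0.4,0.05],0],
    [0,[-0.03,-0.4,0.05],0],
    [0,[-0.03,-0.4,0.05],0],
    [0,[-0.03,-0.4,0.05],0],
    [0,[-0.03,-0.4,0.05],0],
    [0,[-0.03,-0.4,0.05],0],
    [0,[-0.03,-0.4,0.05],0],
    [0,[-0.03,-0.4,0.05],0],
    [0,[-0.03,-0.4,0.05],0],
    [0,[-0.03,-0.4,0.05],0],
    [0,[-0.03,-0.4,0.05],0],
    [0,[-0.03,-0.4,0.05],0],
    [0,[-0.03,-0.4,0.05],0],
    [0,[0,-0.4,0.05],0],
    [0,[0,-0.4,0],0],
    [0,[0,-0.3,0],0],
    [0,[0,-0.1,0],0],
    [0,[0,0,0],0],
  ],
)

```text
time: 19.35
position: [0.4703, -0.03, 0.3036]
eef_rot: [2.418, 1.891, 0.051]
contact_force: [1.1, -0.2, -0.1]
grip_width: 0.0857
```

```bash
python3 -c "
from h import *
st()
shot('wrist','w6')
gp([.4325,-.0278,.2],-14.1)"
```

```text
t 19.35 p [ 0.4703 -0.03    0.3036] tilt [ 0.0699 -0.0358] q [-0.315 -0.164  1.92  -0.013  1.307 -0.069] sum-pi -0.0776 qv [ 0.001 -0.023 -0.009  0.002 -0.004  0.001]
t 19.4 pos [ 0.4708 -0.0302  0.3038] jaw deg -13.89 tilt [ 0.0704 -0.036 ] q6 -0.069 F [ 0.7 -0.1  1.1] gw 0.085
world D mm [-42.1   4.3 -50. ] | spin units total 0.034 | shift units now-axes [-0.127 -1.141  1.167] after-spin axes [-0.131 -1.14   1.167]
```

View pics/w6.png

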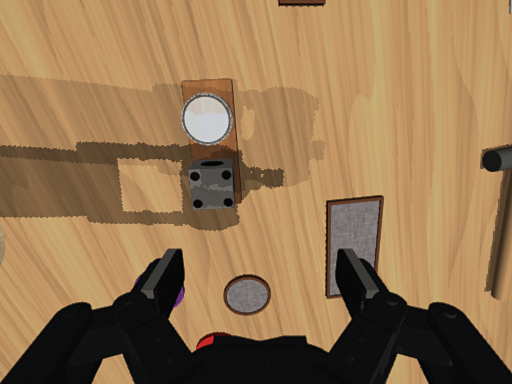

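servo_tool(
  deltas=[
    [0,[0,-0.25,0],0],
    [0,[0,-0.3,0],0],
    [0,[0,-0.3,0],0],
    [0,[0,-0.3,0],0],
    [0,[0,-0.3,0],0],
    [0,[0,-0.3,0],0],
    [0,[0,-0.3,0],0],
    [0,[0,-0.3,0],0],
    [0,[0,-0.3,0],0],
    [0,[0,-0.3,0],0],
    [0,[0,-0.3,0],0],
    [0,[0,-0.3,0],0],
    [0,[0,-0.3,0],0],
  ],
)

```text
time: 20.48
position: [0.3282, 0.0038, 0.3006]
eef_rot: [2.404, 1.878, 0.07]
contact_force: [-0.2, -0.3, 0.3]
grip_width: 0.0854
```

```bash
python3 -c "
from h import *
st()"
```

```text
t 20.48 p [0.3282 0.0038 0.3006] tilt [ 0.091  -0.0426] q [-0.356 -0.649  2.269 -0.008  1.422 -0.111] sum-pi -0.1003 qv [-0.057 -0.539  0.31   0.008  0.21  -0.058]
```

servo_tool(
  deltas=[
    [0,[0,-0.4,0],0],
    [0,[0,-0.4,0],0],
    [0,[0,-0.4,0],0],
    [0,[0,-0.4,0],0],
  ],
)

```text
time: 20.82
position: [0.2668, 0.0188, 0.2978]
eef_rot: [2.401, 1.875, 0.074]
contact_force: [0.1, -0.2, -0.1]
grip_width: 0.0854
```

```bash
python3 -c "
from h import *
st()"
```

```text
t 20.82 p [0.2668 0.0188 0.2978] tilt [ 0.0962 -0.0445] q [-0.39  -0.918  2.403 -0.005  1.55  -0.146] sum-pi -0.1061 qv [-0.125 -0.881  0.388  0.012  0.47  -0.126]
```

servo_tool(
  deltas=[
    [0,[0,0,0],0],
  ],
)

```text
time: 20.9
position: [0.2662, 0.0189, 0.2986]
eef_rot: [2.399, 1.874, 0.076]
contact_force: [0.1, -0.1, -0.2]
grip_width: 0.0855
```

```bash
python3 -c "
from h import *
st()"
```

```text
t 20.9 p [0.2662 0.0189 0.2986] tilt [ 0.0985 -0.0456] q [-0.39  -0.923  2.404 -0.005  1.552 -0.146] sum-pi -0.1086 qv [-0.     0.052 -0.05   0.005 -0.063  0.009]
```

Now a gentle push against the inner limit.

servo_tool(
  deltas=[
    [0,[0,-0.2,0],0],
    [0,[0,-0.3,0],0],
    [0,[0,-0.3,0],0],
  ],
)

```text
time: 21.15
position: [0.2583, 0.0291, 0.2981]
eef_rot: [2.404, 1.871, 0.058]
contact_force: [0.8, 0.2, 0.3]
grip_width: 0.0853
```

```bash
python3 -c "
from h import *
st()"
```

```text
t 21.15 p [0.2583 0.0291 0.2981] tilt [ 0.088 -0.051] q [-0.349 -0.941  2.412 -0.018  1.571 -0.102] sum-pi -0.1003 qv [ 0.247  0.006  0.009 -0.071  0.055  0.25 ]
```

servo_tool(
  deltas=[
    [0,[0.1,-0.5,0],0],
    [0,[0.1,-0.5,0],0],
    [0,[0.1,-0.5,0],0],
  ],
)

```text
time: 21.4
position: [0.2417, 0.0665, 0.294]
eef_rot: [2.417, 1.87, 0.016]
contact_force: [-0.8, -0.4, 0.7]
grip_width: 0.0855
```

```bash
python3 -c "
from h import *
st()"
```

```text
t 21.4 p [0.2417 0.0665 0.294 ] tilt [ 0.0603 -0.0611] q [-0.179 -0.941  2.419 -0.049  1.593  0.072] sum-pi -0.0704 qv [ 0.745  0.001  0.031 -0.117  0.099  0.744]
```

servo_tool(
  deltas=[
    [0,[-0.3,-0.4,0],0],
    [0,[-0.35,-0.4,0],0],
    [0,[-0.35,-0.4,0],0],
  ],
)

```text
time: 21.65
position: [0.234, 0.0578, 0.2936]
eef_rot: [2.421, 1.887, -0.045]
contact_force: [0.4, 0.2, -0.6]
grip_width: 0.0855
```

```bash
python3 -c "
from h import *
st()"
```

```text
t 21.65 p [0.234  0.0578 0.2936] tilt [ 0.0204 -0.0742] q [-0.204 -0.942  2.419 -0.069  1.629  0.038] sum-pi -0.0352 qv [-0.178 -0.005 -0.005 -0.086  0.146 -0.195]
```

servo_tool(
  deltas=[
    [0,[0,0.3,0],0],
    [0,[0,0.4,0],0],
    [0,[-0.1,0.4,0],0],
    [0,[-0.2,0.3,0],0],
    [0,[-0.3,0.1,0],0],
    [0,[-0.4,0,0],0],
    [0,[-0.4,0,0],0],
    [0,[-0.4,0,0],0],
    [0,[-0.4,0,0],0],
    [0,[-0.4,-0.05,0],0],
    [0,[-0.4,-0.05,0],0],
    [0,[-0.4,-0.1,0],0],
    [0,[-0.4,-0.1,0],0],
    [0,[-0.4,-0.1,0],0],
    [0,[-0.4,-0.1,0],0],
    [0,[-0.4,-0.1,0],0],
    [0,[-0.4,-0.15,0],0],
    [0,[-0.4,-0.15,0],0],
    [0,[-0.4,-0.15,0],0],
    [0,[-0.2,-0.1,0],0],
  ],
)

```text
time: 23.32
position: [0.1741, -0.223, 0.318]
eef_rot: [2.448, 1.853, -0.07]
contact_force: [-0.2, -0.5, -0.5]
grip_width: 0.0856
```

```bash
python3 -c "
from h import *
st()"
```

```text
t 23.32 p [ 0.1741 -0.223   0.318 ] tilt [ 0.0062 -0.0833] q [-1.333 -0.822  2.322 -0.014  1.56  -1.059] sum-pi -0.0825 qv [-0.439  0.052 -0.039  0.035 -0.007 -0.399]
```

servo_tool(
  deltas=[
    [0,[0.2,-0.12,0],0],
    [0,[0.25,-0.14,0],0],
    [0,[0.25,-0.14,0],0],
    [0,[0.25,-0.14,0],0],
    [0,[0.35,-0.2,0],0],
    [0,[0.4,-0.22,0],0],
    [0,[0.4,-0.22,0],0],
  ],
)

```text
time: 23.9
position: [0.1794, -0.1662, 0.3134]
eef_rot: [2.506, 1.844, -0.088]
contact_force: [0.5, 0.1, 0.0]
grip_width: 0.0855
```

```bash
python3 -c "
from h import *
st()"
```

```text
t 23.9 p [ 0.1794 -0.1662  0.3134] tilt [-0.0285 -0.0571] q [-1.209 -0.942  2.381 -0.047  1.659 -0.912] sum-pi -0.0435 qv [ 0.564 -0.001  0.008 -0.098  0.111  0.579]
```

```bash
python3 -c "
from h import *
plan([.35,-.05,.32],-.25)
plan([.38,.70,.32],-.25)
"
```

```text
t 23.9 pos [ 0.1794 -0.1662  0.3134] jaw deg -17.34 tilt [-0.0285 -0.0571] q6 -0.912 F [0.5 0.1 0. ] gw 0.0855
world D mm [170.6 116.2   6.6] | spin units total -0.502 | shift units now-axes [ 4.023  3.203 -0.451] after-spin axes [ 3.849  3.411 -0.451]
t 23.9 pos [ 0.1794 -0.1662  0.3134] jaw deg -17.34 tilt [-0.0285 -0.0571] q6 -0.912 F [0.5 0.1 0. ] gw 0.0855
world D mm [200.6 866.2   6.6] | spin units total -0.502 | shift units now-axes [22.112 -1.668 -1.544] after-spin axes [22.169 -0.503 -1.544]
```

servo_tool(
  deltas=[
    [0,[0.2,0.2,0],0],
    [0,[0.4,0.35,-0.05],0],
    [0,[0.45,0.36,-0.05],0],
    [0,[0.45,0.36,-0.05],0],
    [0,[0.45,0.36,-0.05],0],
    [0,[0.45,0.36,-0.05],0],
    [0,[0.45,0.36,-0.05],0],
    [0,[0.45,0.36,-0.05],0],
    [0,[0.45,0.36,-0.05],0],
    [0,[0.5,0.1,-0.03],0],
    [0,[0.5,-0.13,-0.03],0],
    [0,[0.5,-0.13,-0.03],0],
    [0,[0.5,-0.13,-0.03],0],
    [0,[0.5,-0.13,-0.03],0],
    [0,[0.5,-0.13,-0.03],0],
    [0,[0.5,-0.13,-0.03],0],
    [0,[0.5,-0.13,-0.03],0],
    [0,[0.5,-0.13,-0.03],0],
    [0,[0.5,-0.13,-0.03],0],
    [0,[0.5,-0.13,-0.03],0],
  ],
)

```text
time: 25.57
position: [0.3827, 0.169, 0.3186]
eef_rot: [2.51, 1.804, -0.095]
contact_force: [-0.4, 0.1, 0.4]
grip_width: 0.0851
```

```bash
python3 -c "
from h import *
st()
plan([.38,.70,.32],-.25)
"
```

```text
t 25.57 p [0.3827 0.169  0.3186] tilt [-0.0215 -0.0756] q [ 0.166 -0.245  1.96  -0.071  1.461  0.5  ] sum-pi 0.0341 qv [ 0.614  0.388 -0.305  0.011 -0.047  0.621]
t 25.57 pos [0.3827 0.169  0.3186] jaw deg -18.58 tilt [-0.0215 -0.0756] q6 0.5 F [-0.4  0.1  0.4] gw 0.0851
world D mm [ -2.7 531.    1.4] | spin units total -0.71 | shift units now-axes [12.52  -4.293 -1.038] after-spin axes [12.804 -3.352 -1.038]
```

servo_tool(
  deltas=[
    [0,[0.55,-0.17,-0.04],-0.1],
    [0,[0.55,-0.17,-0.04],-0.1],
    [0,[0.55,-0.17,-0.04],-0.1],
    [0,[0.55,-0.17,-0.04],-0.1],
    [0,[0.55,-0.17,-0.04],-0.1],
    [0,[0.55,-0.17,-0.04],-0.1],
    [0,[0.55,-0.17,-0.04],-0.1],
    [0,[0.55,-0.17,-0.04],0],
    [0,[0.55,-0.17,-0.04],0],
    [0,[0.55,-0.17,-0.04],0],
    [0,[0.55,-0.17,-0.04],0],
    [0,[0.55,-0.17,-0.04],0],
    [0,[0.55,-0.17,-0.04],0],
    [0,[0.55,-0.17,-0.04],0],
    [0,[0.55,-0.17,-0.04],0],
    [0,[0.55,-0.17,-0.04],0],
    [0,[0.55,-0.17,-0.04],0],
    [0,[0.55,-0.17,-0.04],0],
    [0,[0.55,-0.17,-0.04],0],
    [0,[0.55,-0.17,-0.04],0],
  ],
)

```text
time: 27.23
position: [0.3852, 0.6502, 0.3066]
eef_rot: [2.447, 1.874, -0.091]
contact_force: [-0.5, 0.3, 0.5]
grip_width: 0.0855
```

```bash
python3 -c "
from h import *
st()
plan([.38,.80,.32],-.25)
"
```

```text
t 27.23 p [0.3852 0.6502 0.3066] tilt [-0.0117 -0.0822] q [ 0.89   0.692  0.896 -0.043  1.625  1.152] sum-pi 0.0713 qv [ 0.243  0.762 -1.092  0.01   0.335  0.239]
t 27.23 pos [0.3852 0.6502 0.3066] jaw deg -15.06 tilt [-0.0117 -0.0822] q6 1.152 F [-0.5  0.3  0.5] gw 0.0855
world D mm [ -5.2 149.8  13.4] | spin units total -0.123 | shift units now-axes [ 3.541 -1.095 -0.64 ] after-spin axes [ 3.555 -1.049 -0.64 ]
```

servo_tool(
  deltas=[
    [0,[0.15,-0.3,-0.03],0],
    [0,[0.15,-0.48,-0.03],0],
    [0,[0.15,-0.48,-0.03],0],
    [0,[0.15,-0.48,-0.03],0],
    [0,[0.15,-0.48,-0.03],0],
    [0,[0.15,-0.48,-0.03],0],
    [0,[0.15,-0.48,-0.03],0],
    [0,[0.15,-0.48,-0.03],0],
    [0,[0.15,-0.48,-0.03],0],
    [0,[0.2,-0.48,-0.03],0],
    [0,[0.2,-0.48,-0.03],0],
    [0,[0.2,-0.48,-0.03],0],
    [0,[0.3,-0.4,-0.03],0],
    [0,[0.4,-0.2,-0.03],0],
  ],
)

```text
time: 28.4
position: [0.1726, 0.8234, 0.3029]
eef_rot: [2.45, 1.856, -0.098]
contact_force: [0.5, 1.6, 1.1]
grip_width: 0.0853
```

```bash
python3 -c "
from h import *
st()
plan([.14,.86,.32],-.25)
"
```

```text
t 28.4 p [0.1726 0.8234 0.3029] tilt [-0.0108 -0.0908] q [ 1.227  1.051  0.341 -0.021  1.838  1.496] sum-pi 0.0892 qv [ 0.124  1.105 -1.805 -0.005  0.689  0.118]
t 28.4 pos [0.1726 0.8234 0.3029] jaw deg -15.67 tilt [-0.0108 -0.0908] q6 1.496 F [0.5 1.6 1.1] gw 0.0853
world D mm [-32.6  36.6  17.1] | spin units total -0.224 | shift units now-axes [ 0.618 -1.025 -0.501] after-spin axes [ 0.642 -1.01  -0.501]
```

servo_tool(
  deltas=[
    [0,[0.1,0,0],0],
    [0,[0.3,0,0],0],
    [0,[0.5,0.03,0],0],
    [0,[0.5,0.03,0],0],
  ],
)

```text
time: 28.73
position: [0.1797, 0.8438, 0.2755]
eef_rot: [2.453, 1.865, -0.09]
contact_force: [-1.4, 0.3, 0.9]
grip_width: 0.0852
```

```bash
python3 -c "
from h import *
st()
"
```

```text
t 28.73 p [0.1797 0.8438 0.2755] tilt [-0.0106 -0.0825] q [ 1.226  1.177  0.185 -0.019  1.862  1.493] sum-pi 0.0813 qv [-0.032  0.16  -0.047  0.017 -0.177 -0.026]
```

servo_tool(
  deltas=[
    [0,[0.6,0.03,0],0],
    [0,[0.6,0.03,0],0],
    [0,[0.6,0.03,0],0],
  ],
)

```text
time: 28.98
position: [0.193, 0.8572, 0.2594]
eef_rot: [2.482, 1.884, -0.027]
contact_force: [-0.5, 0.8, 0.4]
grip_width: 0.0852
```

```bash
python3 -c "
from h import *
st()
"
```

```text
t 28.98 p [0.193  0.8572 0.2594] tilt [ 0.0021 -0.0309] q [ 1.216  1.195  0.183 -0.013  1.792  1.486] sum-pi 0.0283 qv [-0.042  0.051 -0.005  0.024 -0.281 -0.028]
```

servo_tool(
  deltas=[
    [0,[0.2,0,0],0],
    [0,[0,0,0],0],
  ],
)

```text
time: 29.15
position: [0.1958, 0.8591, 0.2593]
eef_rot: [2.488, 1.885, -0.013]
contact_force: [-0.1, -0.2, 0.6]
grip_width: 0.0854
```

```bash
python3 -c "
from h import *
st()
"
```

```text
t 29.15 p [0.1958 0.8591 0.2593] tilt [ 0.0051 -0.021 ] q [ 1.213  1.195  0.183 -0.012  1.781  1.485] sum-pi 0.0178 qv [-0.011 -0.012 -0.009 -0.001 -0.008 -0.001]
```

servo_tool(
  deltas=[
    [0,[0.4,0,0],0],
    [0,[0,0,0],0],
  ],
)

```text
time: 29.32
position: [0.198, 0.8621, 0.2585]
eef_rot: [2.496, 1.89, 0.004]
contact_force: [-0.5, -0.3, -0.1]
grip_width: 0.0852
```

```bash
python3 -c "
from h import *
st()
plan([.46,.03,.32],-.25)
"
```

```text
t 29.32 p [0.198  0.8621 0.2585] tilt [ 0.0087 -0.0072] q [ 1.212  1.195  0.184 -0.011  1.766  1.485] sum-pi 0.0037 qv [-0.    -0.027  0.     0.001  0.016 -0.   ]
t 29.32 pos [0.198  0.8621 0.2585] jaw deg -15.74 tilt [ 0.0087 -0.0072] q6 1.485 F [-0.5 -0.3 -0.1] gw 0.0852
world D mm [ 262.  -832.1   61.5] | spin units total -0.236 | shift units now-axes [-18.252  11.963  -1.329] after-spin axes [-18.541  11.509  -1.329]
```

servo_tool(
  deltas=[
    [0,[-0.2,0.1,-0.02],0],
    [0,[-0.29,0.19,-0.02],0],
    [0,[-0.29,0.19,-0.02],0],
    [0,[-0.29,0.19,-0.02],0],
    [0,[-0.29,0.19,-0.02],0],
    [0,[-0.29,0.19,-0.02],0],
    [0,[-0.29,0.19,-0.02],0],
    [0,[-0.29,0.19,-0.02],0],
    [0,[-0.29,0.19,-0.02],0],
    [0,[-0.29,0.19,-0.02],0],
    [0,[-0.29,0.19,-0.02],0],
    [0,[-0.29,0.19,-0.02],0],
    [0,[-0.29,0.19,-0.02],0],
    [0,[-0.29,0.19,-0.02],0],
    [0,[-0.29,0.19,-0.02],0],
    [0,[-0.29,0.19,-0.02],0],
  ],
)

```text
time: 30.65
position: [0.2619, 0.6502, 0.2853]
eef_rot: [-2.497, -1.903, -0.04]
contact_force: [0.6, -0.3, 0.3]
grip_width: 0.0855
```

```bash
python3 -c "
from h import *
st()
plan([.46,.03,.32],-.25)
"
```

```text
t 30.65 p [0.2619 0.6502 0.2853] tilt [0.0193 0.0172] q [ 1.019  0.481  1.235 -0.008  1.401  1.288] sum-pi -0.0248 qv [-0.191 -0.383  0.47   0.004 -0.119 -0.19 ]
t 30.65 pos [0.2619 0.6502 0.2853] jaw deg -15.37 tilt [0.0193 0.0172] q6 1.288 F [ 0.6 -0.3  0.3] gw 0.0855
world D mm [ 198.1 -620.2   34.7] | spin units total -0.175 | shift units now-axes [-13.617   8.898  -1.039] after-spin axes [-13.778   8.647  -1.039]
```

servo_tool(
  deltas=[
    [0,[-0.17,0.11,-0.01],0],
    [0,[-0.17,0.11,-0.01],0],
    [0,[-0.17,0.11,-0.01],0],
    [0,[-0.17,0.11,-0.01],0],
    [0,[-0.17,0.11,-0.01],0],
    [0,[-0.17,0.11,-0.01],0],
    [0,[-0.17,0.11,-0.01],0],
    [0,[-0.17,0.11,-0.01],0],
    [0,[-0.17,0.11,-0.01],0],
    [0,[-0.17,0.11,-0.01],0],
    [0,[-0.17,0.11,-0.01],0],
    [0,[-0.17,0.11,-0.01],0],
    [0,[-0.17,0.11,-0.01],0],
    [0,[-0.17,0.11,-0.01],0],
    [0,[-0.17,0.11,-0.01],0],
  ],
)

```text
time: 31.9
position: [0.3018, 0.524, 0.2934]
eef_rot: [-2.494, -1.903, -0.049]
contact_force: [-0.2, -0.3, -0.5]
grip_width: 0.0856
```

```bash
python3 -c "
from h import *
st()
plan([.46,.03,.32],-.25)
"
```

```text
t 31.9 p [0.3018 0.524  0.2934] tilt [0.0224 0.0224] q [ 0.849  0.224  1.543 -0.002  1.343  1.117] sum-pi -0.0316 qv [-0.155 -0.192  0.214  0.005 -0.028 -0.155]
t 31.9 pos [0.3018 0.524  0.2934] jaw deg -15.34 tilt [0.0224 0.0224] q6 1.117 F [-0.2 -0.3 -0.5] gw 0.0856
world D mm [ 158.2 -494.    26.6] | spin units total -0.169 | shift units now-axes [-10.843   7.092  -0.853] after-spin axes [-10.967   6.898  -0.853]
```

servo_tool(
  deltas=[
    [0,[-0.25,0.16,-0.02],-0.01],
    [0,[-0.25,0.16,-0.02],-0.01],
    [0,[-0.25,0.16,-0.02],-0.01],
    [0,[-0.25,0.16,-0.02],-0.01],
    [0,[-0.25,0.16,-0.02],-0.01],
    [0,[-0.25,0.16,-0.02],-0.01],
    [0,[-0.25,0.16,-0.02],-0.01],
    [0,[-0.25,0.16,-0.02],-0.01],
    [0,[-0.25,0.16,-0.02],-0.01],
    [0,[-0.25,0.16,-0.02],-0.01],
    [0,[-0.25,0.16,-0.02],0],
    [0,[-0.25,0.16,-0.02],0],
    [0,[-0.25,0.16,-0.02],0],
    [0,[-0.25,0.16,-0.02],0],
    [0,[-0.25,0.16,-0.02],0],
    [0,[-0.25,0.16,-0.02],0],
    [0,[-0.25,0.16,-0.02],0],
    [0,[-0.25,0.16,-0.02],0],
    [0,[-0.25,0.16,-0.02],0],
    [0,[-0.25,0.16,-0.02],0],
  ],
)

```text
time: 33.57
position: [0.3798, 0.2724, 0.3078]
eef_rot: [-2.484, -1.917, -0.054]
contact_force: [1.0, -0.1, 0.4]
grip_width: 0.0858
```

```bash
python3 -c "
from h import *
st()
plan([.4325,-.0278,.32],np.radians(-14.1))
"
```

```text
t 33.57 p [0.3798 0.2724 0.3078] tilt [0.0254 0.0235] q [ 0.356 -0.154  1.902  0.013  1.361  0.61 ] sum-pi -0.032 qv [-0.354 -0.156  0.122  0.012  0.034 -0.35 ]
t 33.57 pos [0.3798 0.2724 0.3078] jaw deg -14.71 tilt [0.0254 0.0235] q6 0.61 F [ 1.  -0.1  0.4] gw 0.0858
world D mm [  52.7 -300.2   12.2] | spin units total -0.101 | shift units now-axes [-6.915  3.186 -0.448] after-spin axes [-6.948  3.112 -0.448]
```

servo_tool(
  deltas=[
    [0,[-0.27,0.12,0],-0.02],
    [0,[-0.28,0.12,0],-0.02],
    [0,[-0.28,0.12,0],-0.02],
    [0,[-0.28,0.12,0],-0.02],
    [0,[-0.28,0.12,0],-0.02],
    [0,[-0.28,0.12,0],0],
    [0,[-0.28,0.12,0],0],
    [0,[-0.28,0.12,0],0],
    [0,[-0.28,0.12,0],0],
    [0,[-0.28,0.12,0],0],
    [0,[-0.28,0.12,0],0],
    [0,[-0.28,0.12,0],0],
    [0,[-0.28,0.12,0],0],
    [0,[-0.28,0.12,0],0],
    [0,[-0.28,0.12,0],0],
    [0,[-0.28,0.12,0],0],
    [0,[-0.28,0.12,0],0],
    [0,[-0.28,0.12,0],0],
    [0,[-0.28,0.12,0],0],
    [0,[-0.28,0.12,0],0],
  ],
)

```text
time: 35.23
position: [0.4156, 0.0085, 0.3041]
eef_rot: [2.476, 1.929, 0.064]
contact_force: [-0.5, 0.1, 0.5]
grip_width: 0.0853
```

```bash
python3 -c "
from h import *
st()
gp([.4325,-.0278,.072],-14.1)
"
```

```text
t 35.23 p [0.4156 0.0085 0.3041] tilt [0.0338 0.0231] q [-0.291 -0.303  2.033  0.032  1.386 -0.049] sum-pi -0.0257 qv [-0.376  0.048 -0.034  0.011 -0.01  -0.374]
t 35.23 pos [0.4156 0.0085 0.3041] jaw deg -14.17 tilt [0.0338 0.0231] q6 -0.049 F [-0.5  0.1  0.5] gw 0.0853
world D mm [  15.   -37.6 -178.1] | spin units total -0.012 | shift units now-axes [-0.955  0.473  4.44 ] after-spin axes [-0.956  0.472  4.44 ]
```

servo_tool(
  deltas=[
    [0,[-0.2,0.13,0.1],0],
    [0,[-0.2,0.13,0.2],0],
    [0,[-0.2,0.13,0.25],0],
    [0,[-0.1,0.05,0.25],0],
    [0,[0,0,0.25],0],
    [0,[0,0,0.25],0],
    [0,[0,0,0.25],0],
    [0,[0,0,0.25],0],
    [0,[0,0,0.25],0],
    [0,[0,0,0.25],0],
    [0,[0,0,0.25],0],
    [0,[0,0,0.1],0],
    [0,[0,0,0],0],
  ],
)

```text
time: 36.32
position: [0.4261, -0.0224, 0.1835]
eef_rot: [-2.475, -1.926, -0.06]
contact_force: [-1.1, 0.3, -0.1]
grip_width: 0.0855
```

```bash
python3 -c "
from h import *
gp([.4325,-.0278,.072],-14.1)
shot('wrist','w7')
for lo,hi in((.04,.055),): zr('w7',(150,60,330,330),lo,hi)
im,d,W=cloud('w7')
"
```

```text
t 36.32 pos [ 0.4261 -0.0224  0.1835] jaw deg -14.24 tilt [0.0274 0.0273] q6 -0.126 F [-1.1  0.3 -0.1] gw 0.0855
world D mm [  4.9  -6.9 -57.6] | spin units total -0.023 | shift units now-axes [-0.185  0.133  1.437] after-spin axes [-0.185  0.132  1.437]
w7 0.04 3575 [446.5  31.8] [102.2  55.9] 79.0 0.04842555952151065
```

View pics/w7.png

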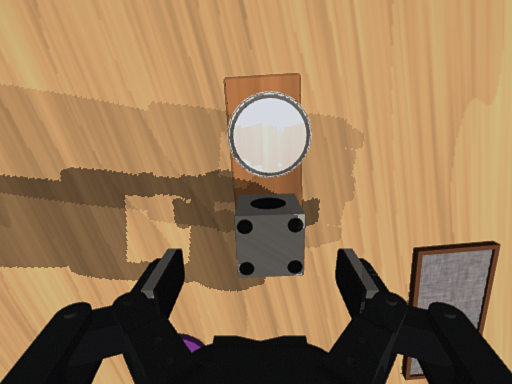

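```bash
python3 -c "
from h import *
zr('w7',(225,208,312,285),.088,.105)
zr('w7',(220,85,320,182),.088,.105)
"
```

```text
w7 0.088 4497 [433.3 -27.6] [46.6 46.1] 77.5 0.09635433814703756
w7 0.088 5687 [449.8  42.5] [50.1 50.3] 15.9 0.09675640343080244
```

servo_tool(
  deltas=[
    [0,[-0.19,0.15,0.15],-0.1],
    [0,[0,0,0.25],-0.1],
    [0,[0,0,0.25],0],
    [0,[0,0,0.25],0],
    [0,[0,0,0.25],0],
    [0,[0,0,0.15],0],
    [0,[0,0,0.05],0],
    [0,[0,0,0],0],
  ],
)

```text
time: 37.03
position: [0.4333, -0.0288, 0.1287]
eef_rot: [-2.455, -1.958, -0.066]
contact_force: [0.5, -0.0, -0.0]
grip_width: 0.0855
```

```bash
python3 -c "
from h import *
gp([.433,-.0277,.072],-13.2)
"
```

```text
t 37.03 pos [ 0.4333 -0.0288  0.1287] jaw deg -12.88 tilt [0.0328 0.0265] q6 -0.166 F [ 0.5 -0.  -0. ] gw 0.0855
world D mm [-2.  -0.3 -2.7] | spin units total 0.053 | shift units now-axes [-0.022 -0.049  0.066] after-spin axes [-0.022 -0.049  0.066]
```

servo_tool(
  deltas=[
    [0.2,[-0.02,-0.05,0.06],0.05],
    [0.3,[0,0,0],0],
    [0.4,[0,0,0],0],
    [0.5,[0,0,0],0],
    [0.6,[0,0,0],0],
    [0.7,[0,0,0],0],
    [0.7,[0,0,0],0],
    [0.7,[0,0,0],0],
  ],
  force=45,
)

```text
time: 37.7
position: [0.4319, -0.0292, 0.1275]
eef_rot: [2.459, 1.95, 0.069]
contact_force: [0.6, 0.1, -0.7]
grip_width: 0.0457
```

```bash
python3 -c "
from h import *
gp([.433,-.0277,.072],-13.2)
"
```

```text
t 37.7 pos [ 0.4319 -0.0292  0.1275] jaw deg -13.21 tilt [0.036  0.0255] q6 -0.164 F [ 0.6  0.1 -0.7] gw 0.0457
world D mm [-0.8  0.2 -1.6] | spin units total -0.002 | shift units now-axes [-0.002 -0.023  0.039] after-spin axes [-0.002 -0.023  0.039]
```

servo_tool(
  deltas=[
    [0.7,[0,0,-0.1],0],
    [0.7,[0,0,-0.2],0],
    [0.7,[0,0,-0.25],0],
    [0.7,[0,0,-0.25],0],
    [0.7,[0,0,-0.25],0],
    [0.7,[0,0,-0.25],0],
    [0.7,[0,0,-0.25],0],
    [0.7,[0,0,-0.25],0],
    [0.7,[0,0,-0.25],0],
    [0.7,[0,0,-0.25],0],
    [0.7,[0,0,-0.25],0],
    [0.7,[0,0,-0.2],0],
    [0.7,[0,0,-0.1],0],
    [0.7,[0,0,0],0],
  ],
  force=60,
)

```text
time: 38.87
position: [0.4201, -0.0296, 0.245]
eef_rot: [-2.45, -1.943, -0.052]
contact_force: [-0.5, -0.3, -5.9]
grip_width: 0.0452
```

```bash
python3 -c "
from h import *
gp([.407,.231,.16],-17)
st()
"
```

```text
t 38.87 pos [ 0.4201 -0.0296  0.245 ] jaw deg -13.16 tilt [0.0171 0.0315] q6 -0.161 F [-0.5 -0.3 -5.9] gw 0.0452
world D mm [-14.1 258.9 -31.1] | spin units total 0.64 | shift units now-axes [ 6.193 -1.823  0.975] after-spin axes [ 6.056 -2.234  0.975]
t 38.87 p [ 0.4201 -0.0296  0.245 ] tilt [0.0171 0.0315] q [-0.38  -0.215  2.082  0.037  1.271 -0.161] sum-pi -0.004 qv [-0.001 -0.008  0.009 -0.    -0.001  0.001]
```

servo_tool(
  deltas=[
    [0.7,[0.15,-0.05,0],0.13],
    [0.7,[0.28,-0.1,0],0.13],
    [0.7,[0.32,-0.12,0],0.13],
    [0.7,[0.32,-0.12,0],0.13],
    [0.7,[0.32,-0.12,0],0.12],
    [0.7,[0.32,-0.12,0],0],
    [0.7,[0.32,-0.12,0],0],
    [0.7,[0.32,-0.12,0],0],
    [0.7,[0.32,-0.12,0],0],
    [0.7,[0.32,-0.12,0],0],
    [0.7,[0.32,-0.12,0],0],
    [0.7,[0.32,-0.12,0],0],
    [0.7,[0.32,-0.12,0],0],
    [0.7,[0.32,-0.12,0],0],
    [0.7,[0.32,-0.12,0],0],
    [0.7,[0.32,-0.12,0],0],
    [0.7,[0.32,-0.12,0],0],
    [0.7,[0.3,-0.1,0],0],
    [0.7,[0.2,-0.05,0],0],
    [0.7,[0.1,0,0],0],
  ],
)

```text
time: 40.53
position: [0.3967, 0.2287, 0.2393]
eef_rot: [-2.507, -1.841, -0.015]
contact_force: [0.2, 0.6, -6.4]
grip_width: 0.0454
```

```bash
python3 -c "
from h import *
shot('wrist','w8')
gp([.407,.231,.035],-17,.0795)
"
```

```text
t 40.58 pos [0.3969 0.2289 0.2393] jaw deg -17.4 tilt [-0.0106  0.031 ] q6 0.534 F [-0.7  0.4 -5.4] gw 0.0456
world D mm [  10.9   -0.3 -124.9] | spin units total -0.067 | shift units now-axes [-0.009  0.323  3.117] after-spin axes [-0.011  0.323  3.117]
```

View pics/w8.png

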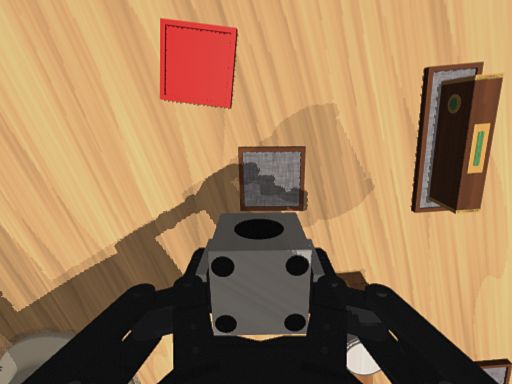

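```bash
python3 -c "
from h import *
grey('w8',(240,147,304,207)); zr('w8',(225,135,318,208),.004,.0125)
"
```

```text
w8 3101 [406.7 231.3] [65.5 66.4] 73.0 centroid [407.  232.2]
w8 0.004 3986 [407.5 233.8] [71.9 76. ] 73.4 0.006831891019907416
```

servo_tool(
  deltas=[
    [0.7,[0,0.16,0.1],-0.03],
    [0.7,[0,0.16,0.2],-0.03],
    [0.7,[0,0,0.25],0],
    [0.7,[0,0,0.25],0],
    [0.7,[0,0,0.25],0],
    [0.7,[0,0,0.25],0],
    [0.7,[0,0,0.25],0],
    [0.7,[0,0,0.25],0],
    [0.7,[0,0,0.25],0],
    [0.7,[0,0,0.2],0],
    [0.7,[0,0,0.1],0],
    [0.7,[0,0,0],0],
  ],
)

```text
time: 41.58
position: [0.4081, 0.2245, 0.1321]
eef_rot: [-2.503, -1.845, -0.006]
contact_force: [-1.0, 0.4, -6.2]
grip_width: 0.0454
```

```bash
python3 -c "
from h import *
shot('wrist','w9')
gp([.407,.231,.008],-17,.0795)
"
```

```text
t 41.63 pos [0.4082 0.2246 0.1325] jaw deg -17.17 tilt [-0.0157  0.0282] q6 0.507 F [-0.2 -0.6 -5.5] gw 0.0454
world D mm [  0.1   4.2 -45. ] | spin units total -0.029 | shift units now-axes [ 0.076 -0.003  1.127] after-spin axes [ 0.076 -0.003  1.127]
```

View pics/w9.png

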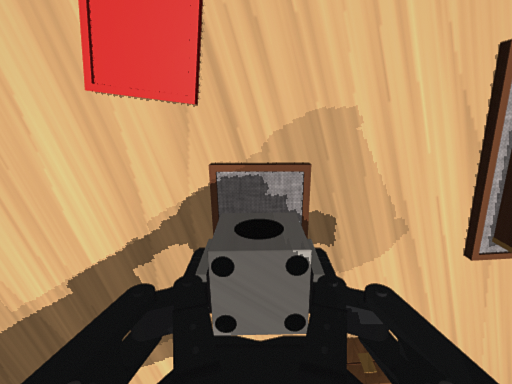

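servo_tool(
  deltas=[
    [0.7,[0.09,0,0.1],-0.03],
    [0.7,[0,0,0.2],0],
    [0.7,[0,0,0.2],0],
    [0.7,[0,0,0.2],0],
    [0.7,[0,0,0.15],0],
    [0.7,[0,0,0.1],0],
    [0.7,[0,0,0.05],0],
    [0.7,[0,0,0],0],
  ],
)

```text
time: 42.3
position: [0.4106, 0.2303, 0.0901]
eef_rot: [-2.5, -1.852, -0.013]
contact_force: [0.3, -0.9, -5.3]
grip_width: 0.0453
```

```bash
python3 -c "
from h import *
gp([.407,.2315,.007],-17,.0795)
"
```

```text
t 42.3 pos [0.4106 0.2303 0.0901] jaw deg -16.95 tilt [-0.0112  0.0293] q6 0.51 F [ 0.3 -0.9 -5.3] gw 0.0453
world D mm [-2.7 -1.1 -3.7] | spin units total 0.009 | shift units now-axes [-0.05  -0.055  0.091] after-spin axes [-0.05  -0.055  0.091]
```

servo_tool(
  deltas=[
    [0.7,[-0.05,-0.05,0.04],0],
    [0.7,[0,0,0.04],0],
    [0.7,[0,0,0.03],0],
    [0.7,[0,0,0.02],0],
  ],
)

```text
time: 42.63
position: [0.4085, 0.2291, 0.0861]
eef_rot: [-2.501, -1.852, -0.014]
contact_force: [-7.1, -2.4, 8.9]
grip_width: 0.0455
```

```bash
python3 -c "
from h import *
gp([.407,.2315,.006],-17,.0795)
"
```

```text
t 42.63 pos [0.4085 0.2291 0.0861] jaw deg -16.94 tilt [-0.0106  0.0293] q6 0.508 F [-7.1 -2.4  8.9] gw 0.0455
world D mm [-0.6  0.1 -0.6] | spin units total 0.01 | shift units now-axes [-0.003 -0.015  0.016] after-spin axes [-0.003 -0.015  0.016]
```

servo_tool(
  deltas=[
    [0.4,[0,0,0],0],
    [0.3,[0,0,0],0],
    [0.2,[0,0,0],0],
    [0.1,[0,0,0],0],
    [0,[0,0,-0.05],0],
    [0,[0,0,-0.15],0],
    [0,[0,0,-0.25],0],
    [0,[0,0,-0.25],0],
    [0,[0,0,-0.25],0],
    [0,[0,0,-0.25],0],
    [0,[0,0,-0.25],0],
    [0,[0,0,-0.25],0],
    [0,[0,0,-0.25],0],
    [0,[0,0,-0.25],0],
    [0,[0,0,-0.2],0],
    [0,[0,0,-0.1],0],
    [0,[0,0,0],0],
  ],
)

```text
time: 44.05
position: [0.414, 0.2269, 0.2039]
eef_rot: [-2.506, -1.856, -0.038]
contact_force: [0.1, -0.3, 0.8]
grip_width: 0.0856
```

```bash
python3 -c "
from h import *
shot('wrist','w10')
st()
gp([.4498,.0425,.16],-10.8)
zr('w10',(200,120,320,280),.045,.065); zr('w10',(200,120,320,300),.004,.0125)
"
```

```text
t 44.1 p [0.4139 0.2269 0.2034] tilt [0.0053 0.0333] q [ 0.229 -0.018  1.992  0.034  1.155  0.511] sum-pi -0.0125 qv [ 0.002  0.018  0.015  0.    -0.012 -0.001]
t 44.1 pos [0.4139 0.2269 0.2034] jaw deg -16.95 tilt [0.0053 0.0333] q6 0.511 F [-0.2 -0.7  0.2] gw 0.0849
world D mm [  35.6 -186.2   10.5] | spin units total -1.025 | shift units now-axes [-4.181  2.207 -0.414] after-spin axes [-4.394  1.746 -0.414]
w10 0.045 2632 [406.4 231.3] [46.1 46.1] 74.0 0.05438224298425251
w10 0.004 2441 [404.3 181.9] [190.7  90.4] 86.6 0.007631219643644438
```

View pics/w10.png

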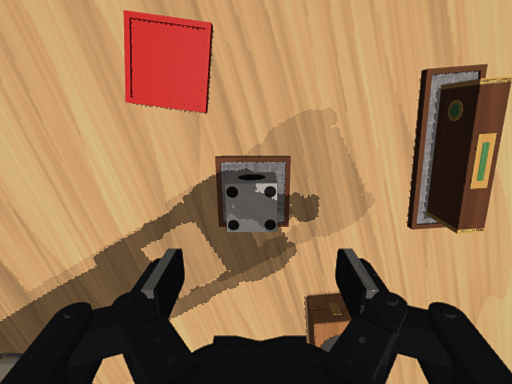

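servo_tool(
  deltas=[
    [0,[-0.15,0.06,-0.03],-0.15],
    [0,[-0.28,0.12,-0.03],-0.15],
    [0,[-0.32,0.13,-0.03],-0.15],
    [0,[-0.32,0.13,-0.03],-0.15],
    [0,[-0.32,0.13,-0.03],-0.15],
    [0,[-0.32,0.13,-0.03],-0.15],
    [0,[-0.32,0.13,-0.03],-0.1],
    [0,[-0.32,0.13,0],0],
    [0,[-0.32,0.13,0],0],
    [0,[-0.32,0.13,0],0],
    [0,[-0.32,0.13,0],0],
    [0,[-0.32,0.13,0],0],
    [0,[-0.32,0.12,0],0],
    [0,[-0.25,0.1,0],0],
    [0,[-0.1,0.05,0],0],
    [0,[0,0,0],0],
  ],
)

```text
time: 45.43
position: [0.4401, 0.0359, 0.1938]
eef_rot: [-2.387, -1.983, -0.012]
contact_force: [0.2, 0.7, -0.1]
grip_width: 0.0854
```

```bash
python3 -c "
from h import *
shot('wrist','w11')
st()
gp([.4498,.0425,.072],-10.8)
zr('w11',(180,120,340,330),.088,.105); zr('w11',(100,20,400,330),.04,.055)
"
```

```text
t 45.48 p [0.4399 0.0364 0.1937] tilt [-0.0194  0.0347] q [-0.209 -0.064  2.058  0.032  1.174 -0.038] sum-pi 0.0264 qv [ 0.02  -0.009  0.004  0.006  0.003  0.006]
t 45.48 pos [0.4399 0.0364 0.1937] jaw deg -10.52 tilt [-0.0194  0.0347] q6 -0.038 F [-0.4  0.4  0.1] gw 0.0855
world D mm [ 10.9   4.3 -67.8] | spin units total 0.046 | shift units now-axes [0.103 0.292 1.691] after-spin axes [0.105 0.291 1.691]
w11 0.088 3916 [450.1  43. ] [49.4 50.4] 49.6 0.09667525501869752
w11 0.04 5280 [442.1   7.9] [151.1  56.2] 79.1 0.0483174552346384
```

View pics/w11.png

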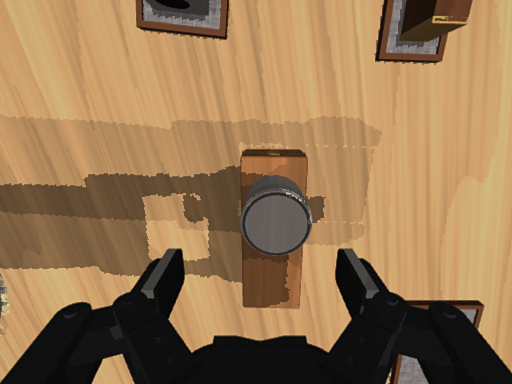

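servo_tool(
  deltas=[
    [0,[0.06,0.15,0.1],0.04],
    [0,[0.06,0.15,0.2],0],
    [0,[0,0,0.25],0],
    [0,[0,0,0.25],0],
    [0,[0,0,0.25],0],
    [0,[0,0,0.25],0],
    [0,[0,0,0.2],0],
    [0,[0,0,0.1],0],
    [0,[0,0,0],0],
  ],
)

```text
time: 46.23
position: [0.4499, 0.0455, 0.1215]
eef_rot: [-2.384, -1.979, -0.008]
contact_force: [0.5, -0.5, -0.2]
grip_width: 0.0853
```

```bash
python3 -c "
from h import *
gp([.450,.0428,.072],-10.8)
"
```

```text
t 46.23 pos [0.4499 0.0455 0.1215] jaw deg -10.59 tilt [-0.0239  0.0365] q6 -0.02 F [ 0.5 -0.5 -0.2] gw 0.0853
world D mm [ 1.4 -4.6  4.5] | spin units total 0.036 | shift units now-axes [-0.103  0.053 -0.117] after-spin axes [-0.103  0.053 -0.117]
```

servo_tool(
  deltas=[
    [0,[-0.1,0.05,-0.1],0],
    [0.1,[0,0,0],0],
  ],
)

```text
time: 46.4
position: [0.4509, 0.0409, 0.1251]
eef_rot: [-2.383, -1.979, -0.006]
contact_force: [0.3, 0.2, 0.1]
grip_width: 0.0772
```

```bash
python3 -c "
from h import *
gp([.450,.0428,.072],-10.8)
"
```

```text
t 46.4 pos [0.4509 0.0409 0.1251] jaw deg -10.54 tilt [-0.0252  0.0366] q6 -0.029 F [0.3 0.2 0.1] gw 0.0772
world D mm [ 0.5 -0.1  0.8] | spin units total 0.043 | shift units now-axes [ 0.     0.011 -0.021] after-spin axes [ 0.001  0.011 -0.021]
```

servo_tool(
  deltas=[
    [0.2,[0,0,0],0],
    [0.3,[0,0,0],0],
    [0.4,[0,0,0],0],
    [0.5,[0,0,0],0],
    [0.6,[0,0,0],0],
    [0.6,[0,0,0],0],
    [0.6,[0,0,0],0],
  ],
  force=35,
)

```text
time: 46.98
position: [0.4525, 0.0402, 0.1275]
eef_rot: [-2.386, -1.98, -0.011]
contact_force: [1.1, -0.7, -1.7]
grip_width: 0.0492
```

```bash
python3 -c "
from h import *
gp([.450,.0428,.072],-10.8)
"
```

```text
t 46.98 pos [0.4525 0.0402 0.1275] jaw deg -10.6 tilt [-0.0204  0.0358] q6 -0.029 F [ 1.1 -0.7 -1.7] gw 0.0492
world D mm [-1.4  0.7 -1.6] | spin units total 0.034 | shift units now-axes [ 0.009 -0.036  0.04 ] after-spin axes [ 0.009 -0.036  0.04 ]
```

servo_tool(
  deltas=[
    [0.6,[0,0,-0.1],0],
    [0.6,[0,0,-0.2],0],
    [0.6,[0,0,-0.25],0],
    [0.6,[0,0,-0.25],0],
    [0.6,[0,0,-0.25],0],
    [0.6,[0,0,-0.25],0],
    [0.6,[0,0,-0.25],0],
    [0.6,[0,0,-0.15],0],
    [0.6,[0,0,-0.05],0],
    [0.6,[0,0,0],0],
  ],
)

```text
time: 47.82
position: [0.4547, 0.0373, 0.2075]
eef_rot: [-2.389, -1.983, -0.015]
contact_force: [-0.2, -0.1, -1.3]
grip_width: 0.0491
```

```bash
python3 -c "
from h import *
st()
gp([.4165,-.252,.09],-10.6,.0795)
"
```

```text
t 47.82 p [0.4547 0.0373 0.2075] tilt [-0.0159  0.0347] q [-0.2   -0.046  2.01   0.033  1.2   -0.028] sum-pi 0.0227 qv [-0.001 -0.015 -0.004  0.001  0.003  0.002]
t 47.82 pos [0.4547 0.0373 0.2075] jaw deg -10.59 tilt [-0.0159  0.0347] q6 -0.028 F [-0.2 -0.1 -1.3] gw 0.0491
world D mm [ -37.  -292.1  -38.1] | spin units total 0.002 | shift units now-axes [-7.374  0.454  0.712] after-spin axes [-7.374  0.456  0.712]
```

servo_tool(
  deltas=[
    [0.6,[-0.15,0.01,0],0],
    [0.6,[-0.3,0.02,0],0],
    [0.6,[-0.38,0.02,0],0],
    [0.6,[-0.4,0.02,0],0],
    [0.6,[-0.4,0.02,0],0],
    [0.6,[-0.4,0.02,0],0],
    [0.6,[-0.4,0.02,0],0],
    [0.6,[-0.4,0.02,0],0],
    [0.6,[-0.4,0.02,0],0],
    [0.6,[-0.4,0.02,0],0],
    [0.6,[-0.4,0.02,0],0],
    [0.6,[-0.4,0.02,0],0],
    [0.6,[-0.4,0.02,0],0],
    [0.6,[-0.4,0.02,0],0],
    [0.6,[-0.4,0.02,0],0],
    [0.6,[-0.4,0.02,0],0],
    [0.6,[-0.4,0.02,0],0],
    [0.6,[-0.35,0.02,0],0],
    [0.6,[-0.25,0,0],0],
    [0.6,[-0.1,0,0],0],
  ],
)

```text
time: 49.48
position: [0.4041, -0.2608, 0.1849]
eef_rot: [-2.371, -1.971, -0.002]
contact_force: [0.3, 0.4, -1.0]
grip_width: 0.0494
```

```bash
python3 -c "
from h import *
st()
shot('wrist','w12'); shot('top','t12')
gp([.4165,-.252,.03],-10.6,.0795)
"
```

```text
t 49.48 p [ 0.4041 -0.2608  0.1849] tilt [-0.0366  0.0461] q [-0.827  0.079  1.934  0.005  1.187 -0.645] sum-pi 0.0588 qv [-0.091  0.058 -0.04   0.001  0.003 -0.081]
t 49.58 pos [ 0.4043 -0.2599  0.185 ] jaw deg -10.47 tilt [-0.0365  0.0466] q6 -0.644 F [ 0.4  0.1 -0.6] gw 0.0493
world D mm [ 15.1   4.2 -75.6] | spin units total 0.021 | shift units now-axes [0.099 0.434 1.878] after-spin axes [0.1   0.434 1.878]
```

View pics/w12.png

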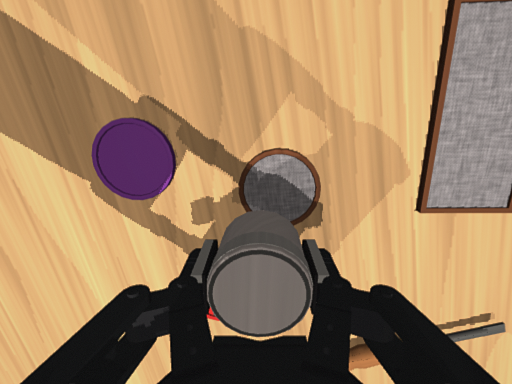

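```bash
python3 -c "
from h import *
print(plane('w12',[[280,188]],.008))
"
```

```text
[[ 0.4178775  -0.24933963]]
```

servo_tool(
  deltas=[
    [0.6,[0.05,0.2,0.1],0],
    [0.6,[0.05,0.2,0.2],0],
    [0.6,[0,0,0.25],0],
    [0.6,[0,0,0.25],0],
    [0.6,[0,0,0.25],0],
    [0.6,[0,0,0.25],0],
    [0.6,[0,0,0.2],0],
    [0.6,[0,0,0.1],0],
    [0.6,[0,0,0],0],
  ],
)

```text
time: 50.33
position: [0.4193, -0.2506, 0.1128]
eef_rot: [-2.363, -1.972, -0.004]
contact_force: [0.4, 0.4, -1.3]
grip_width: 0.049
```

```bash
python3 -c "
from h import *
shot('wrist','w13')
gp([.4165,-.252,.008],-10.6,.0795)
"
```

```text
t 50.38 pos [ 0.4193 -0.2507  0.1132] jaw deg -10.25 tilt [-0.0388  0.0503] q6 -0.616 F [ 0.1  0.1 -2.3] gw 0.0491
world D mm [  0.2  -5.3 -25.8] | spin units total 0.059 | shift units now-axes [-0.157  0.06   0.637] after-spin axes [-0.157  0.061  0.637]
```

View pics/w13.png

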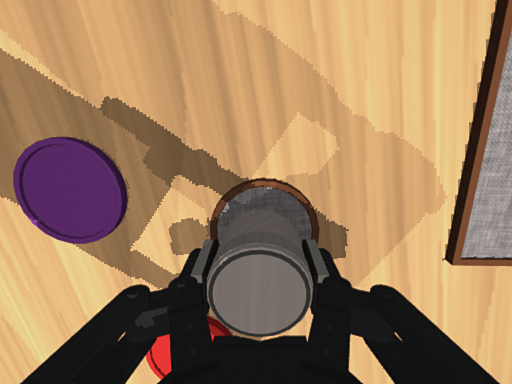

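```bash
python3 -c "
from h import *
gp([.417,-.2512,.033],-10.6)
"
```

```text
t 50.38 pos [ 0.4193 -0.2507  0.1132] jaw deg -10.25 tilt [-0.0388  0.0503] q6 -0.616 F [ 0.1  0.1 -2.3] gw 0.0491
world D mm [ -0.2  -3.2 -26.3] | spin units total 0.059 | shift units now-axes [-0.108  0.039  0.651] after-spin axes [-0.108  0.04   0.651]
```

servo_tool(
  deltas=[
    [0.6,[-0.1,0.04,0.1],0],
    [0.6,[0,0,0.15],0],
    [0.6,[0,0,0.15],0],
    [0.6,[0,0,0.1],0],
    [0.6,[0,0,0.05],0],
    [0.6,[0,0,0.03],0],
    [0.6,[0,0,0],0],
  ],
)

```text
time: 50.97
position: [0.4202, -0.2557, 0.0889]
eef_rot: [-2.367, -1.974, -0.004]
contact_force: [0.4, 0.9, -2.2]
grip_width: 0.0495
```

```bash
python3 -c "
from h import *
gp([.417,-.2512,.032],-10.6)
"
```

```text
t 50.97 pos [ 0.4202 -0.2557  0.0889] jaw deg -10.3 tilt [-0.036   0.0475] q6 -0.621 F [ 0.4  0.9 -2.2] gw 0.0495
world D mm [-1.3  1.9 -3. ] | spin units total 0.05 | shift units now-axes [ 0.038 -0.036  0.078] after-spin axes [ 0.038 -0.036  0.078]
```

servo_tool(
  deltas=[
    [0.6,[0.03,-0.03,0.04],0],
    [0.6,[0,0,0.04],0],
    [0.6,[0,0,0.03],0],
    [0.6,[0,0,0.02],0],
  ],
)

```text
time: 51.3
position: [0.4195, -0.2543, 0.0855]
eef_rot: [-2.367, -1.975, -0.004]
contact_force: [-3.9, 3.0, 8.7]
grip_width: 0.0494
```

```bash
python3 -c "
from h import *
gp([.417,-.2512,.032],-10.6)
"
```

```text
t 51.3 pos [ 0.4195 -0.2543  0.0855] jaw deg -10.27 tilt [-0.0359  0.0469] q6 -0.62 F [-3.9  3.   8.7] gw 0.0494
world D mm [-0.5  0.6  0.4] | spin units total 0.055 | shift units now-axes [ 0.013 -0.016 -0.008] after-spin axes [ 0.013 -0.016 -0.008]
```

Contact; release and rise.

servo_tool(
  deltas=[
    [0.35,[0,0,0],0],
    [0.25,[0,0,0],0],
    [0.15,[0,0,0],0],
    [0.1,[0,0,0],0],
    [0,[0,0,-0.05],0],
    [0,[0,0,-0.15],0],
    [0,[0,0,-0.25],0],
    [0,[0,0,-0.25],0],
    [0,[0,0,-0.25],0],
    [0,[0,0,-0.25],0],
    [0,[0,0,-0.25],0],
    [0,[0,0,-0.25],0],
    [0,[0,0,-0.25],0],
    [0,[0,0,-0.25],0],
    [0,[0,0,-0.25],0],
    [0,[0,0,-0.2],0],
    [0,[0,0,-0.1],0],
    [0,[0,0,0],0],
  ],
)

```text
time: 52.8
position: [0.4253, -0.2613, 0.2113]
eef_rot: [-2.373, -1.981, -0.005]
contact_force: [0.2, -0.0, -0.7]
grip_width: 0.0852
```

```bash
python3 -c "
from h import *
shot('wrist','w14')
st()
gp([.442,.008,.14],-10.8)
zr('w14',(180,100,340,290),.045,.065); grey('w14',(225,130,320,290))
"
```

```text
t 52.85 p [ 0.4252 -0.2612  0.2109] tilt [-0.0302  0.0411] q [-0.797  0.084  1.871  0.008  1.237 -0.62 ] sum-pi 0.0506 qv [ 0.     0.013  0.016  0.002 -0.01  -0.001]
t 52.85 pos [ 0.4252 -0.2612  0.2109] jaw deg -10.27 tilt [-0.0302  0.0411] q6 -0.62 F [ 0.3 -0.6  0.8] gw 0.0855
world D mm [ 18.5 267.  -17. ] | spin units total 0.089 | shift units now-axes [ 6.63  -0.72   0.684] after-spin axes [ 6.623 -0.781  0.684]
w14 0.045 2336 [ 416.7 -250.6] [50.  49.5] 19.4 0.054683470644534785
w14 3544 [ 415.3 -255.9] [78.7 69. ] 81.6 centroid [ 415.6 -253.6]
```

View pics/w14.png

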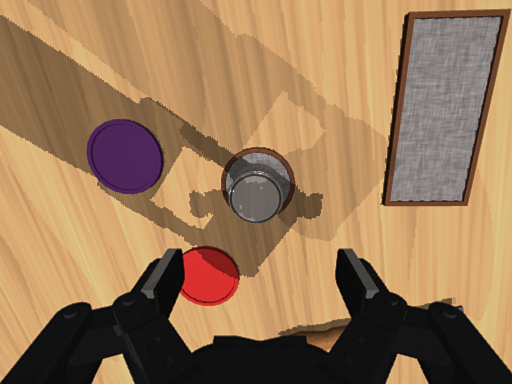

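```bash
python3 -c "
from h import *
grey('w14',(385,5,511,212)); zr('w14',(375,2,511,215),.004,.0125)
"
```

```text
w14 14582 [ 605.1 -214.5] [171.2  75.5] 80.6 centroid [ 606.6 -206.5]
w14 0.004 18443 [ 604.1 -213.7] [180.3  88.2] 80.8 0.006838606386149693
```

servo_tool(
  deltas=[
    [0,[0.15,-0.02,0],0.04],
    [0,[0.3,-0.04,0],0.04],
    [0,[0.36,-0.04,0],0],
    [0,[0.36,-0.04,0],0],
    [0,[0.36,-0.04,0],0],
    [0,[0.36,-0.04,0],0],
    [0,[0.36,-0.04,0],0],
    [0,[0.36,-0.04,0],0],
    [0,[0.36,-0.04,0],0],
    [0,[0.36,-0.04,0],0],
    [0,[0.36,-0.04,0],0],
    [0,[0.36,-0.04,0],0],
    [0,[0.36,-0.04,0],0],
    [0,[0.36,-0.04,0],0],
    [0,[0.36,-0.04,0],0],
    [0,[0.36,-0.04,0],0],
    [0,[0.36,-0.04,0],0],
    [0,[0.36,-0.04,0],0],
    [0,[0.2,-0.04,0],0],
    [0,[0.1,0,0],0],
  ],
)

```text
time: 54.52
position: [0.4317, 0.0391, 0.2112]
eef_rot: [-2.35, -1.961, 0.007]
contact_force: [-0.2, -0.4, -0.4]
grip_width: 0.0853
```

```bash
python3 -c "
from h import *
shot('wrist','w15')
st()
gp([.442,.008,.036],-10.8)
zr('w15',(150,50,360,340),.04,.06)
"
```

```text
t 54.57 p [0.4317 0.0393 0.2112] tilt [-0.0551  0.0595] q [-0.216 -0.089  2.045  0.049  1.253 -0.052] sum-pi 0.0671 qv [-0.041  0.007 -0.009 -0.016 -0.007 -0.036]
t 54.57 pos [0.4317 0.0393 0.2112] jaw deg -10.21 tilt [-0.0551  0.0595] q6 -0.052 F [-0.4  0.5 -0.5] gw 0.0857
world D mm [  13.2  -34.5 -121.4] | spin units total 0.098 | shift units now-axes [-0.935  0.674  2.955] after-spin axes [-0.928  0.684  2.955]
w15 0.04 8433 [442.3   8.3] [150.2  56.1] 79.2 0.048334163202506
```

View pics/w15.png

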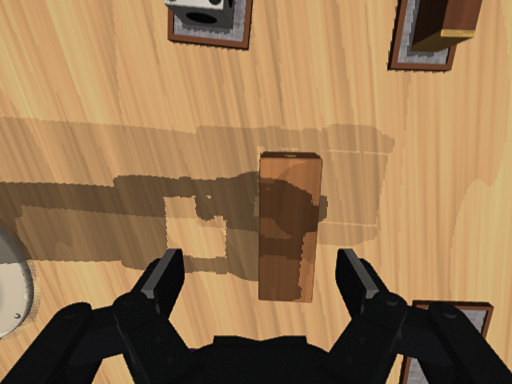

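servo_tool(
  deltas=[
    [0,[-0.2,0.1,-0.15],0],
    [0,[-0.4,0.2,-0.15],0],
    [0,[-0.44,0.24,-0.15],0],
    [0,[-0.44,0.24,-0.15],0],
    [0,[-0.44,0.24,-0.15],0],
    [0,[-0.44,0.24,-0.15],0],
    [0,[-0.44,0.24,-0.15],0],
    [0,[-0.44,0.24,-0.15],0],
    [0,[-0.44,0.24,-0.15],0],
    [0,[-0.44,0.24,-0.15],0],
    [0,[-0.44,0.24,-0.15],0],
    [0,[-0.44,0.24,-0.1],0],
    [0,[-0.44,0.24,-0.1],0],
    [0,[-0.44,0.24,-0.1],0],
    [0,[-0.44,0.24,-0.1],0],
    [0,[-0.44,0.24,-0.1],0],
    [0,[-0.44,0.24,-0.1],0],
    [0,[-0.44,0.24,-0.1],0],
    [0,[-0.44,0.24,-0.1],0],
    [0,[-0.44,0.24,-0.1],0],
  ],
)

```text
time: 56.23
position: [0.5512, -0.3767, 0.2926]
eef_rot: [-2.369, -1.944, 0.018]
contact_force: [1.2, 0.1, -0.1]
grip_width: 0.0855
```

```bash
python3 -c "
from h import *
st()
plan([.66,-.55,.33],np.radians(-10.8))
"
```

```text
t 56.23 p [ 0.5512 -0.3767  0.2926] tilt [-0.0584  0.0523] q [-0.779  0.451  1.262 -0.004  1.508 -0.582] sum-pi 0.0784 qv [-0.213  0.503 -0.735 -0.018  0.23  -0.191]
t 56.23 pos [ 0.5512 -0.3767  0.2926] jaw deg -11.18 tilt [-0.0584  0.0523] q6 -0.582 F [ 1.2  0.1 -0.1] gw 0.0855
world D mm [ 108.8 -173.3   37.4] | spin units total -0.064 | shift units now-axes [-3.672  3.436 -1.318] after-spin axes [-3.695  3.412 -1.318]
```

servo_tool(
  deltas=[
    [0,[-0.27,0.4,-0.08],0],
    [0,[-0.27,0.4,-0.08],0],
    [0,[-0.27,0.4,-0.08],0],
    [0,[-0.27,0.4,-0.08],0],
    [0,[-0.27,0.4,-0.08],0],
    [0,[-0.27,0.4,-0.08],0],
    [0,[-0.22,0.33,-0.08],0],
    [0,[-0.16,0.25,-0.05],0],
    [0,[-0.14,0.2,0],0],
    [0,[-0.14,0.2,0],0],
  ],
)

```text
time: 57.07
position: [0.6566, -0.5217, 0.3051]
eef_rot: [-2.389, -1.92, 0.026]
contact_force: [0.0, 0.0, 0.1]
grip_width: 0.0854
```

```bash
python3 -c "
from h import *
st()
"
```

```text
t 57.07 p [ 0.6566 -0.5217  0.3051] tilt [-0.0612  0.0489] q [-0.812  1.019  0.389 -0.011  1.811 -0.597] sum-pi 0.0777 qv [-0.036  0.645 -1.029 -0.007  0.379 -0.02 ]
```

servo_tool(
  deltas=[
    [0,[-0.15,0.2,0],0],
    [0,[-0.2,0.25,0],0],
    [0,[-0.25,0.4,0],0],
    [0,[-0.33,0.5,0],0],
    [0,[-0.33,0.5,0],0],
    [0,[-0.33,0.5,0],0],
  ],
)

```text
time: 57.57
position: [0.669, -0.566, 0.2686]
eef_rot: [-2.434, -1.939, 0.012]
contact_force: [0.8, -0.2, -0.4]
grip_width: 0.0856
```

```bash
python3 -c "
from h import *
st()
"
```

```text
t 57.57 p [ 0.669  -0.566   0.2686] tilt [-0.0247  0.0189] q [-0.838  1.185  0.183 -0.006  1.805 -0.614] sum-pi 0.0306 qv [-0.048  0.072 -0.001  0.023 -0.275 -0.034]
```

servo_tool(
  deltas=[
    [0,[0,0,0],0],
  ],
)

```text
time: 57.65
position: [0.6683, -0.5675, 0.2681]
eef_rot: [-2.436, -1.938, 0.012]
contact_force: [0.2, 0.2, -0.7]
grip_width: 0.0859
```

```bash
python3 -c "
from h import *
st()
plan([.442,.0083,.24],np.radians(-10.8))
"
```

```text
t 57.65 p [ 0.6683 -0.5675  0.2681] tilt [-0.0236  0.0175] q [-0.84   1.185  0.184 -0.006  1.802 -0.614] sum-pi 0.0288 qv [-0.004 -0.027 -0.011  0.003  0.003 -0.001]
t 57.65 pos [ 0.6683 -0.5675  0.2681] jaw deg -12.98 tilt [-0.0236  0.0175] q6 -0.614 F [ 0.2  0.2 -0.7] gw 0.0859
world D mm [-226.3  575.8  -28.1] | spin units total -0.363 | shift units now-axes [12.744 -8.725  1.087] after-spin axes [13.067 -8.234  1.087]
```

servo_tool(
  deltas=[
    [0,[0.2,-0.13,0],-0.02],
    [0,[0.3,-0.2,0],-0.02],
    [0,[0.3,-0.2,0],-0.02],
    [0,[0.3,-0.2,0],-0.02],
    [0,[0.3,-0.2,0],-0.02],
    [0,[0.3,-0.2,0],-0.02],
    [0,[0.3,-0.2,0],-0.02],
    [0,[0.3,-0.2,0],-0.02],
    [0,[0.3,-0.2,0],-0.02],
    [0,[0.3,-0.2,0],-0.02],
    [0,[0.3,-0.2,0],-0.02],
    [0,[0.3,-0.2,0],-0.02],
    [0,[0.3,-0.2,0],-0.02],
    [0,[0.3,-0.2,0],-0.02],
    [0,[0.3,-0.2,0],-0.02],
    [0,[0.3,-0.2,0],-0.02],
    [0,[0.3,-0.2,0],-0.02],
    [0,[0.3,-0.2,0],0],
    [0,[0.3,-0.2,0],0],
    [0,[0.3,-0.2,0],0],
  ],
)

```text
time: 59.32
position: [0.568, -0.3046, 0.3174]
eef_rot: [2.366, 1.956, 0.008]
contact_force: [0.4, -0.6, 0.3]
grip_width: 0.0851
```

```bash
python3 -c "
from h import *
st()
plan([.442,.0083,.22],np.radians(-10.8))
"
```

```text
t 59.32 p [ 0.568  -0.3046  0.3174] tilt [ 0.0495 -0.0516] q [-0.676  0.288  1.42  -0.009  1.363 -0.485] sum-pi -0.071 qv [ 0.14  -0.392  0.431 -0.009 -0.106  0.136]
t 59.32 pos [ 0.568  -0.3046  0.3174] jaw deg -10.76 tilt [ 0.0495 -0.0516] q6 -0.485 F [ 0.4 -0.6  0.3] gw 0.0851
world D mm [-126.   312.9  -97.4] | spin units total 0.007 | shift units now-axes [ 7.181 -4.689  1.87 ] after-spin axes [ 7.178 -4.694  1.87 ]
```

servo_tool(
  deltas=[
    [0,[0.5,-0.33,0],0],
    [0,[0.7,-0.46,0],0],
    [0,[0.7,-0.46,0],0],
    [0,[0.7,-0.46,0],0],
    [0,[0.7,-0.46,0],0],
    [0,[0.7,-0.46,0],0],
    [0,[0.7,-0.46,0],0],
    [0,[0.7,-0.46,0],0],
    [0,[0.7,-0.46,0],0],
    [0,[0.4,-0.25,0],0],
    [0,[0.2,-0.1,0],0],
    [0,[0,0,0],0],
  ],
)

```text
time: 60.32
position: [0.4498, 0.0006, 0.3198]
eef_rot: [2.316, 1.919, 0.054]
contact_force: [0.2, -0.1, -0.1]
grip_width: 0.0854
```

```bash
python3 -c "
from h import *
st()
plan([.442,.0083,.22],np.radians(-10.8))
"
```

```text
t 60.32 p [0.4498 0.0006 0.3198] tilt [ 0.1121 -0.0795] q [-0.241 -0.263  1.975 -0.052  1.302 -0.044] sum-pi -0.128 qv [ 0.004 -0.033 -0.021 -0.011 -0.008 -0.014]
t 60.32 pos [0.4498 0.0006 0.3198] jaw deg -10.52 tilt [ 0.1121 -0.0795] q6 -0.044 F [ 0.2 -0.1 -0.1] gw 0.0854
world D mm [ -7.8   7.7 -99.8] | spin units total 0.047 | shift units now-axes [ 0.294 -0.537  2.435] after-spin axes [ 0.291 -0.539  2.435]
```

servo_tool(
  deltas=[
    [0,[0.3,0,0],0],
    [0,[0.7,0,0],0],
    [0,[0.75,0,0],0],
    [0,[0.75,0,0],0],
    [0,[0.75,0,0],0],
    [0,[0.75,0,0],0],
    [0,[0.75,0,0],0],
    [0,[0.4,0,0],0],
    [0,[0.1,0,0],0],
    [0,[0,0,0],0],
    [0,[0,0,0],0],
  ],
)

```text
time: 61.23
position: [0.5063, 0.2058, 0.322]
eef_rot: [2.306, 1.889, 0.087]
contact_force: [1.3, 0.2, -0.1]
grip_width: 0.0855
```

```bash
python3 -c "
from h import *
st()
plan([.442,.0083,.22],np.radians(-10.8))
"
```

```text
t 61.23 p [0.5063 0.2058 0.322 ] tilt [ 0.1453 -0.0864] q [ 0.215  0.014  1.721 -0.121  1.283  0.441] sum-pi -0.1227 qv [-0.017  0.005 -0.017 -0.005 -0.001 -0.009]
t 61.23 pos [0.5063 0.2058 0.322 ] jaw deg -11.11 tilt [ 0.1453 -0.0864] q6 0.441 F [ 1.3  0.2 -0.1] gw 0.0855
world D mm [ -64.3 -197.5 -102. ] | spin units total -0.051 | shift units now-axes [-5.009 -1.024  2.706] after-spin axes [-5.003 -1.051  2.706]
```

servo_tool(
  deltas=[
    [0,[-0.25,-0.1,0],0],
    [0,[-0.45,-0.2,0],0],
    [0,[-0.5,-0.22,0],0],
    [0,[-0.5,-0.22,0],0],
    [0,[-0.5,-0.22,0],0],
    [0,[-0.5,-0.22,0],0],
    [0,[-0.5,-0.22,0],0],
    [0,[-0.5,-0.22,0],0],
    [0,[-0.2,-0.1,0],0],
    [0,[0,0,0],0],
    [0,[-0.3,-0.12,0],0],
    [0,[-0.5,-0.22,0],0],
    [0,[-0.5,-0.22,0],0],
    [0,[-0.5,-0.22,0],0],
    [0,[-0.5,-0.22,0],0],
    [0,[-0.5,-0.22,0],0],
    [0,[-0.5,-0.22,0],0],
    [0,[-0.5,-0.22,0],0],
    [0,[-0.2,-0.1,0],0],
    [0,[0,0,0],0],
  ],
)

```text
time: 62.9
position: [0.2886, -0.1049, 0.3184]
eef_rot: [2.314, 1.848, 0.082]
contact_force: [0.0, 0.3, -0.1]
grip_width: 0.0853
```

```bash
python3 -c "
from h import *
st()
plan([.22,-.21,.31],np.radians(-10.8))
"
```

```text
t 62.9 p [ 0.2886 -0.1049  0.3184] tilt [ 0.1541 -0.1051] q [-0.777 -0.83   2.33   0.033  1.456 -0.555] sum-pi -0.1846 qv [-0.027 -0.02   0.009  0.004 -0.007  0.011]
t 62.9 pos [ 0.2886 -0.1049  0.3184] jaw deg -12.41 tilt [ 0.1541 -0.1051] q6 -0.555 F [ 0.   0.3 -0.1] gw 0.0853
world D mm [ -68.6 -105.1   -8.4] | spin units total -0.268 | shift units now-axes [-2.928 -1.131  0.219] after-spin axes [-2.895 -1.213  0.219]
```

servo_tool(
  deltas=[
    [0,[-0.25,-0.08,0],0],
    [0,[-0.4,-0.13,0],0],
    [0,[-0.4,-0.13,0],0],
    [0,[-0.4,-0.13,0],0],
    [0,[-0.4,-0.13,0],0],
    [0,[-0.4,-0.13,0],0],
    [0,[-0.3,-0.1,0],0],
    [0,[-0.1,0,0],0],
    [0,[0,0,0],0],
  ],
)

```text
time: 63.65
position: [0.2313, -0.2036, 0.3201]
eef_rot: [2.312, 1.843, 0.083]
contact_force: [0.3, 0.8, 0.6]
grip_width: 0.0852
```

```bash
python3 -c "
from h import *
st()
s,M=tool(); h=s['qpos'][0]; print((-np.array([np.cos(h),np.sin(h),0]))@M)
"
```

```text
t 63.65 p [ 0.2313 -0.2036  0.3201] tilt [ 0.1575 -0.1083] q [-1.213 -0.835  2.33   0.11   1.489 -0.989] sum-pi -0.1577 qv [-0.001 -0.002  0.004 -0.001  0.004  0.011]
[ 0.82965153 -0.53587657 -0.15657151]
```

servo_tool(
  deltas=[
    [0,[0.2,-0.13,-0.04],0],
    [0,[0.25,-0.16,-0.05],0],
    [0,[0.25,-0.16,-0.05],0],
    [0,[0.3,-0.2,-0.05],0],
    [0,[0.42,-0.27,-0.05],0],
    [0,[0.42,-0.27,-0.05],0],
    [0,[0.42,-0.27,-0.05],0],
  ],
)

```text
time: 64.23
position: [0.2428, -0.1263, 0.3197]
eef_rot: [2.351, 1.87, 0.066]
contact_force: [0.5, -0.3, 0.6]
grip_width: 0.0854
```

```bash
python3 -c "
from h import *
st()
s,M=tool(); h=s['qpos'][0]; print((-np.array([np.cos(h),np.sin(h),0]))@M)
"
```

```text
t 64.23 p [ 0.2428 -0.1263  0.3197] tilt [ 0.1196 -0.0796] q [-0.987 -0.943  2.373  0.056  1.579 -0.756] sum-pi -0.1329 qv [ 0.75   0.    -0.011 -0.161  0.068  0.731]
[ 0.68539032 -0.71605008 -0.13233439]
```

servo_tool(
  deltas=[
    [0,[0.13,-0.48,-0.06],0],
    [0,[0.13,-0.48,-0.06],0],
    [0,[0.13,-0.48,-0.06],0],
  ],
)

```text
time: 64.48
position: [0.2367, -0.1169, 0.3217]
eef_rot: [2.372, 1.904, 0.042]
contact_force: [1.0, -0.4, 0.9]
grip_width: 0.0851
```

```bash
python3 -c "
from h import *
st()
"
```

```text
t 64.48 p [ 0.2367 -0.1169  0.3217] tilt [ 0.0836 -0.0606] q [-0.964 -0.943  2.367  0.034  1.62  -0.743] sum-pi -0.0977 qv [ 0.062  0.002 -0.032 -0.093  0.172  0.038]
```

servo_tool(
  deltas=[
    [0,[0.13,-0.48,-0.06],0],
    [0,[0.13,-0.48,-0.06],0],
    [0,[0.13,-0.48,-0.06],0],
    [0,[0.13,-0.48,-0.06],0],
  ],
)

```text
time: 64.82
position: [0.2257, -0.1079, 0.3292]
eef_rot: [2.415, 1.932, 0.002]
contact_force: [0.0, -0.6, -0.0]
grip_width: 0.0853
```

```bash
python3 -c "
from h import *
st()
"
```

```text
t 64.82 p [ 0.2257 -0.1079  0.3292] tilt [ 0.0315 -0.0372] q [-0.95  -0.943  2.351  0.004  1.685 -0.728] sum-pi -0.0486 qv [ 0.049 -0.    -0.063 -0.09   0.209  0.051]
```

servo_tool(
  deltas=[
    [0,[0.2,-0.45,-0.06],0],
    [0,[0.2,-0.45,-0.06],0],
    [0,[0,0,0],0],
    [0,[0,0,0],0],
  ],
)

```text
time: 65.15
position: [0.2233, -0.0959, 0.3362]
eef_rot: [2.436, 1.944, -0.019]
contact_force: [-0.2, 0.9, -0.4]
grip_width: 0.0854
```

```bash
python3 -c "
from h import *
st()
plan([.442,.0083,.25],np.radians(-10.8))
"
```

```text
t 65.15 p [ 0.2233 -0.0959  0.3362] tilt [ 0.0059 -0.0272] q [-0.908 -0.944  2.337 -0.012  1.723 -0.687] sum-pi -0.0251 qv [ 0.015 -0.005 -0.011 -0.001  0.013  0.011]
t 65.15 pos [ 0.2233 -0.0959  0.3362] jaw deg -12.81 tilt [ 0.0059 -0.0272] q6 -0.687 F [-0.2  0.9 -0.4] gw 0.0854
world D mm [218.7 104.2 -86.2] | spin units total -0.334 | shift units now-axes [3.806 4.728 2.115] after-spin axes [3.638 4.858 2.115]
```

servo_tool(
  deltas=[
    [0,[0.1,0.13,0],-0.05],
    [0,[0.18,0.24,0],-0.05],
    [0,[0.18,0.24,0],-0.05],
    [0,[0.2,0.26,0.05],-0.05],
    [0,[0.2,0.26,0.05],-0.05],
    [0,[0.2,0.26,0.05],-0.05],
    [0,[0.2,0.26,0.05],0],
    [0,[0.2,0.26,0.05],0],
    [0,[0.1,0.1,0],0],
    [0,[0,0,0],0],
    [0,[0.15,0.2,0.05],0],
    [0,[0.2,0.26,0.05],0],
    [0,[0.2,0.26,0.05],0],
    [0,[0.2,0.26,0.05],0],
    [0,[0.2,0.26,0.05],0],
    [0,[0.2,0.26,0.05],0],
    [0,[0.2,0.26,0.05],0],
    [0,[0.2,0.26,0.05],0],
    [0,[0.1,0.1,0],0],
    [0,[0,0,0],0],
  ],
)

```text
time: 66.82
position: [0.4159, -0.0029, 0.3085]
eef_rot: [2.405, 1.975, -0.027]
contact_force: [-0.1, -0.3, 0.4]
grip_width: 0.0853
```

```bash
python3 -c "
from h import *
st()
gp([.4423,.0083,.036],-10.8)
"
```

```text
t 66.82 p [ 0.4159 -0.0029  0.3085] tilt [ 0.0054 -0.0339] q [-0.281 -0.285  2.01  -0.031  1.402 -0.081] sum-pi -0.0145 qv [-0.014 -0.006  0.009 -0.007  0.011 -0.013]
t 66.82 pos [ 0.4159 -0.0029  0.3085] jaw deg -11.19 tilt [ 0.0054 -0.0339] q6 -0.081 F [-0.1 -0.3  0.4] gw 0.0853
world D mm [  26.1   13.  -218.5] | spin units total -0.064 | shift units now-axes [0.621 0.511 5.453] after-spin axes [0.618 0.515 5.453]
```

Tilt is small now. Descend to the box.

servo_tool(
  deltas=[
    [0,[0.12,0.1,0.1],-0.06],
    [0,[0.16,0.13,0.25],0],
    [0,[0.16,0.13,0.35],0],
    [0,[0.16,0.13,0.35],0],
    [0,[0,0,0.35],0],
    [0,[0,0,0.35],0],
    [0,[0,0,0.35],0],
    [0,[0,0,0.35],0],
    [0,[0,0,0.35],0],
    [0,[0,0,0.35],0],
    [0,[0,0,0.3],0],
    [0,[0,0,0.15],0],
    [0,[0,0,0],0],
  ],
)

```text
time: 67.9
position: [0.4391, 0.0086, 0.16]
eef_rot: [2.396, 1.976, -0.025]
contact_force: [0.7, 0.4, -0.5]
grip_width: 0.0856
```

```bash
python3 -c "
from h import *
gp([.4423,.0083,.036],-10.8)
"
```

```text
t 67.9 pos [0.4391 0.0086 0.16  ] jaw deg -10.95 tilt [ 0.0103 -0.0376] q6 -0.028 F [ 0.7  0.4 -0.5] gw 0.0856
world D mm [  2.6   1.8 -70.1] | spin units total -0.025 | shift units now-axes [0.117 0.025 1.749] after-spin axes [0.117 0.025 1.749]
```

servo_tool(
  deltas=[
    [0,[0.1,0.03,0.1],-0.02],
    [0,[0,0,0.2],0],
    [0,[0,0,0.25],0],
    [0,[0,0,0.25],0],
    [0,[0,0,0.25],0],
    [0,[0,0,0.25],0],
    [0,[0,0,0.2],0],
    [0,[0,0,0.1],0],
    [0,[0,0,0],0],
  ],
)

```text
time: 68.65
position: [0.4444, 0.0094, 0.0932]
eef_rot: [2.389, 1.976, -0.018]
contact_force: [-0.1, -0.7, -0.2]
grip_width: 0.0855
```

```bash
python3 -c "
from h import *
gp([.4423,.0083,.036],-10.8)
"
```

```text
t 68.65 pos [0.4444 0.0094 0.0932] jaw deg -10.78 tilt [ 0.0171 -0.0393] q6 -0.017 F [-0.1 -0.7 -0.2] gw 0.0855
world D mm [-3.   1.  -3.2] | spin units total 0.004 | shift units now-axes [ 0.013 -0.081  0.079] after-spin axes [ 0.013 -0.081  0.079]
```

servo_tool(
  deltas=[
    [0,[0,-0.08,0.07],0],
    [0.15,[0,0,0],0],
    [0.25,[0,0,0],0],
    [0.35,[0,0,0],0],
    [0.45,[0,0,0],0],
    [0.6,[0,0,0],0],
    [0.6,[0,0,0],0],
  ],
  force=70,
)

```text
time: 69.23
position: [0.4418, 0.0099, 0.0912]
eef_rot: [2.387, 1.975, -0.016]
contact_force: [1.8, -0.3, -2.2]
grip_width: 0.0549
```

```bash
python3 -c "
from h import *
st()
gp([.4423,.0083,.036],-10.8)
shot('wrist','w16'); zr('w16',(150,20,400,230),.04,.06)
"
```

```text
t 69.23 p [0.4418 0.0099 0.0912] tilt [ 0.0194 -0.0399] q [-0.234  0.108  2.127 -0.045  0.879 -0.017] sum-pi -0.0276 qv [ 0.002 -0.004  0.002  0.    -0.004 -0.   ]
t 69.23 pos [0.4418 0.0099 0.0912] jaw deg -10.76 tilt [ 0.0194 -0.0399] q6 -0.017 F [ 1.8 -0.3 -2.2] gw 0.0549
world D mm [-0.5  0.5 -1.3] | spin units total 0.007 | shift units now-axes [ 0.012 -0.016  0.031] after-spin axes [ 0.012 -0.016  0.031]
w16 0.04 13206 [451.9  58.7] [47.3 56.5] 79.1 0.04845600534329249
```

View pics/w16.png

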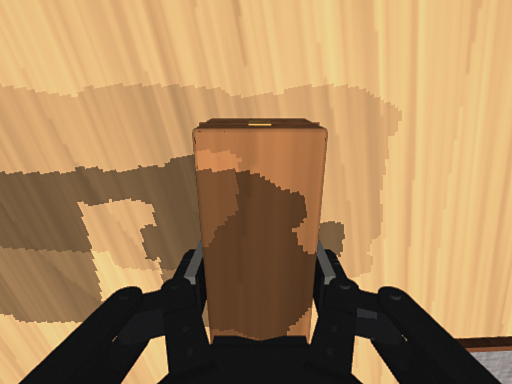

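servo_tool(
  deltas=[
    [0.6,[0,0,-0.1],0],
    [0.6,[0,0,-0.2],0],
    [0.6,[0,0,-0.25],0],
    [0.6,[0,0,-0.25],0],
    [0.6,[0,0,-0.25],0],
    [0.6,[0,0,-0.25],0],
    [0.6,[0,0,-0.25],0],
    [0.6,[0,0,-0.2],0],
    [0.6,[0,0,-0.1],0],
    [0.6,[0,0,0],0],
    [0.6,[0,0,0],0],
  ],
  force=90,
)

```text
time: 70.2
position: [0.4325, 0.0152, 0.1648]
eef_rot: [2.399, 1.985, -0.033]
contact_force: [0.0, 0.6, -7.6]
grip_width: 0.0548
```

```bash
python3 -c "
from h import *
st()
shot('scene','s17')
cv2.imwrite('pics/s17c.png',cv2.resize(cv2.imread('pics/s17.png')[100:290,120:460],None,fx=2.3,fy=2.3))
gp([.605,-.2153,.10],-9.4)
"
```

```text
t 70.2 p [0.4325 0.0152 0.1648] tilt [ 0.0016 -0.0349] q [-0.227 -0.052  2.112 -0.038  1.073 -0.021] sum-pi -0.0091 qv [-0.001 -0.007  0.005  0.001  0.004 -0.   ]
t 70.25 pos [0.4324 0.0153 0.1647] jaw deg -10.76 tilt [ 0.0013 -0.0348] q6 -0.021 F [ 0.2  0.5 -7.1] gw 0.0546
world D mm [ 172.5 -228.7  -10.7] | spin units total -0.227 | shift units now-axes [-4.798  5.302  0.472] after-spin axes [-4.922  5.186  0.472]
```

View pics/s17c.png

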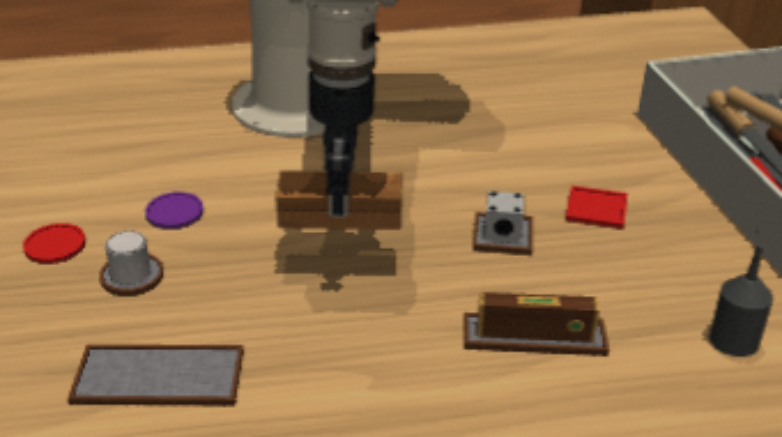

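servo_tool(
  deltas=[
    [0.6,[-0.1,0.1,0],-0.05],
    [0.6,[-0.2,0.2,0],-0.05],
    [0.6,[-0.24,0.25,0],-0.05],
    [0.6,[-0.24,0.25,0],-0.05],
    [0.6,[-0.24,0.25,0],-0.03],
    [0.6,[-0.24,0.25,0],0],
    [0.6,[-0.24,0.25,0],0],
    [0.6,[-0.12,0.12,0],0],
    [0.6,[0,0,0],0],
    [0.6,[0,0,0],0],
    [0.6,[-0.15,0.15,0],0],
    [0.6,[-0.24,0.25,0],0],
    [0.6,[-0.24,0.25,0],0],
    [0.6,[-0.24,0.25,0],0],
    [0.6,[-0.24,0.25,0],0],
    [0.6,[-0.24,0.25,0],0],
    [0.6,[-0.24,0.25,0],0],
    [0.6,[-0.12,0.12,0],0],
    [0.6,[0,0,0],0],
    [0.6,[0,0,0],0],
  ],
)

```text
time: 71.92
position: [0.5494, -0.1487, 0.1601]
eef_rot: [2.376, 2.034, -0.047]
contact_force: [0.4, 0.7, -6.0]
grip_width: 0.0546
```

```bash
python3 -c "
from h import *
st()
gp([.605,-.2153,.10],-9.4)
"
```

```text
t 71.92 p [ 0.5494 -0.1487  0.1601] tilt [-0.014  -0.0303] q [-0.463  0.3    1.731 -0.037  1.109 -0.291] sum-pi -0.0007 qv [-0.002  0.007 -0.001  0.    -0.001 -0.002]
t 71.92 pos [ 0.5494 -0.1487  0.1601] jaw deg -8.87 tilt [-0.014  -0.0303] q6 -0.291 F [ 0.4  0.7 -6. ] gw 0.0546
world D mm [ 56.3 -65.   -6.2] | spin units total 0.088 | shift units now-axes [-1.383  1.644  0.184] after-spin axes [-1.368  1.656  0.184]
```

servo_tool(
  deltas=[
    [0.6,[-0.1,0.12,0],0.09],
    [0.6,[-0.2,0.24,0],0],
    [0.6,[-0.24,0.28,0],0],
    [0.6,[-0.24,0.28,0],0],
    [0.6,[-0.24,0.28,0],0],
    [0.6,[-0.15,0.2,0],0],
    [0.6,[-0.05,0.08,0],0],
    [0.6,[0,0,0],0],
    [0.6,[0,0,0],0],
  ],
)

```text
time: 72.67
position: [0.599, -0.2033, 0.158]
eef_rot: [2.39, 2.031, -0.051]
contact_force: [-0.3, -0.3, -7.1]
grip_width: 0.0545
```

```bash
python3 -c "
from h import *
st()
shot('wrist','w18')
gp([.605,-.2153,.06],-9.4)
"
```

```text
t 72.67 p [ 0.599  -0.2033  0.158 ] tilt [-0.0215 -0.0252] q [-0.506  0.453  1.535 -0.035  1.16  -0.329] sum-pi 0.0069 qv [0.005 0.004 0.003 0.001 0.001 0.002]
t 72.72 pos [ 0.5989 -0.2031  0.1579] jaw deg -9.29 tilt [-0.0217 -0.0251] q6 -0.329 F [-0.1 -0.3 -7.2] gw 0.0543
world D mm [  7.3 -10.8 -43.9] | spin units total 0.019 | shift units now-axes [-0.207  0.242  1.101] after-spin axes [-0.207  0.242  1.101]
```

View pics/w18.png

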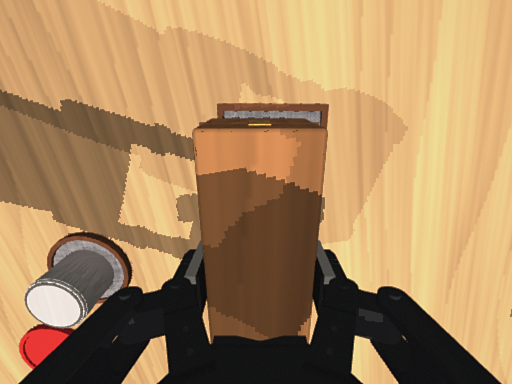

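servo_tool(
  deltas=[
    [0.6,[-0.1,0.12,0.1],0],
    [0.6,[-0.1,0.12,0.15],0],
    [0.6,[0,0,0.2],0],
    [0.6,[0,0,0.2],0],
    [0.6,[0,0,0.2],0],
    [0.6,[0,0,0.15],0],
    [0.6,[0,0,0.05],0],
    [0.6,[0,0,0],0],
    [0.6,[0,0,0],0],
  ],
)

```text
time: 73.47
position: [0.6043, -0.2119, 0.1087]
eef_rot: [-2.391, -2.035, 0.055]
contact_force: [-0.3, -0.0, -7.6]
grip_width: 0.0544
```

```bash
python3 -c "
from h import *
shot('wrist','w19')
gp([.605,-.2153,.044],-9.4)
"
```

```text
t 73.52 pos [ 0.6043 -0.2119  0.1088] jaw deg -9.21 tilt [-0.0271 -0.0217] q6 -0.336 F [-0.   0.3 -7.7] gw 0.0546
world D mm [  2.1  -2.2 -10.8] | spin units total 0.031 | shift units now-axes [-0.04   0.068  0.271] after-spin axes [-0.04   0.068  0.271]
```

View pics/w19.png

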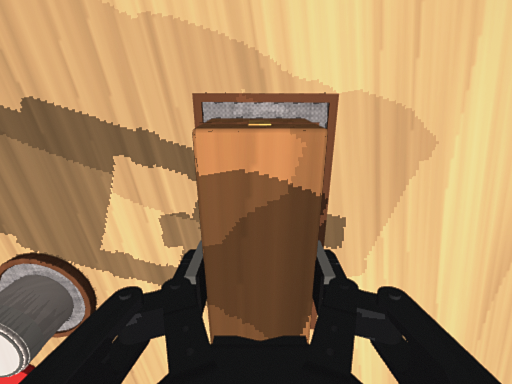

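servo_tool(
  deltas=[
    [0.6,[-0.04,0.09,0.05],0.02],
    [0.6,[0,0,0.08],0],
    [0.6,[0,0,0.06],0],
    [0.6,[0,0,0.04],0],
    [0.6,[0,0,0.02],0],
    [0.6,[0,0,0],0],
  ],
)

```text
time: 74.02
position: [0.609, -0.2151, 0.0998]
eef_rot: [2.392, 2.031, -0.052]
contact_force: [-0.5, -0.6, -6.8]
grip_width: 0.0545
```

```bash
python3 -c "
from h import *
gp([.606,-.2153,.044],-9.4)
"
```

```text
t 74.02 pos [ 0.609  -0.2151  0.0998] jaw deg -9.34 tilt [-0.0236 -0.0237] q6 -0.334 F [-0.5 -0.6 -6.8] gw 0.0545
world D mm [-1.7  1.1 -1.8] | spin units total 0.01 | shift units now-axes [ 0.022 -0.046  0.047] after-spin axes [ 0.022 -0.046  0.047]
```

servo_tool(
  deltas=[
    [0.6,[0.02,-0.03,0.04],0],
    [0.6,[0,0,0.03],0],
    [0.6,[0,0,0.02],0],
  ],
)

```text
time: 74.27
position: [0.6085, -0.2144, 0.0984]
eef_rot: [2.391, 2.031, -0.052]
contact_force: [-3.3, 1.5, -0.8]
grip_width: 0.0546
```

```bash
python3 -c "
from h import *
gp([.606,-.2153,.043],-9.4)
"
```

```text
t 74.27 pos [ 0.6085 -0.2144  0.0984] jaw deg -9.33 tilt [-0.0226 -0.0248] q6 -0.333 F [-3.3  1.5 -0.8] gw 0.0546
world D mm [-1.2  0.4 -1.5] | spin units total 0.012 | shift units now-axes [ 0.007 -0.032  0.037] after-spin axes [ 0.007 -0.032  0.037]
```

servo_tool(
  deltas=[
    [0.6,[0,0,0.03],0],
    [0.6,[0,0,0.02],0],
  ],
)

```text
time: 74.43
position: [0.6085, -0.2144, 0.0984]
eef_rot: [2.391, 2.031, -0.053]
contact_force: [-3.6, 1.1, 0.0]
grip_width: 0.0547
```

```bash
python3 -c "
from h import *
gp([.606,-.2153,.043],-9.4)
"
```

```text
t 74.43 pos [ 0.6085 -0.2144  0.0984] jaw deg -9.32 tilt [-0.0232 -0.0252] q6 -0.333 F [-3.6  1.1  0. ] gw 0.0547
world D mm [-1.3  0.5 -1.4] | spin units total 0.013 | shift units now-axes [ 0.007 -0.032  0.036] after-spin axes [ 0.007 -0.032  0.036]
```

servo_tool(
  deltas=[
    [0.3,[0,0,0],0],
    [0.25,[0,0,0],0],
    [0.2,[0,0,0],0],
    [0.1,[0,0,0],0],
    [0,[0,0,0],0],
    [0,[0,0,-0.1],0],
    [0,[0,0,-0.2],0],
    [0,[0,0,-0.3],0],
    [0,[0,0,-0.35],0],
    [0,[0,0,-0.35],0],
    [0,[0,0,-0.35],0],
    [0,[0,0,-0.35],0],
    [0,[0,0,-0.35],0],
    [0,[0,0,-0.35],0],
    [0,[0,0,-0.35],0],
    [0,[0,0,-0.35],0],
    [0,[0,0,-0.3],0],
    [0,[0,0,-0.1],0],
    [0,[0,0,0],0],
  ],
  force=30,
)

```text
time: 76.02
position: [0.616, -0.212, 0.2812]
eef_rot: [2.37, 2.014, -0.036]
contact_force: [-0.2, 0.4, 0.0]
grip_width: 0.0857
```

```bash
python3 -c "
from h import *
st()
shot('wrist','w20');shot('scene','s20');shot('top','t20')
zr('w20',(180,60,330,330),.045,.07); zr('w20',(180,60,330,330),.004,.0125)
cv2.imwrite('pics/s20c.png',cv2.resize(cv2.imread('pics/s20.png')[130:300,80:470],None,fx=2,fy=2))
"
```

```text
t 76.02 p [ 0.616  -0.212   0.2812] tilt [ 0.0025 -0.0388] q [-0.505  0.361  1.4   -0.033  1.36  -0.336] sum-pi -0.0208 qv [ 0.    -0.02  -0.011 -0.     0.008  0.   ]
w20 0.045 6103 [ 606.  -214.8] [150.2  56.2] 80.3 0.05431841256557546
w20 0.004 3100 [ 579.9 -301.1] [373.2 140.2] 68.5 0.007749269360661171
```

View pics/w20.png

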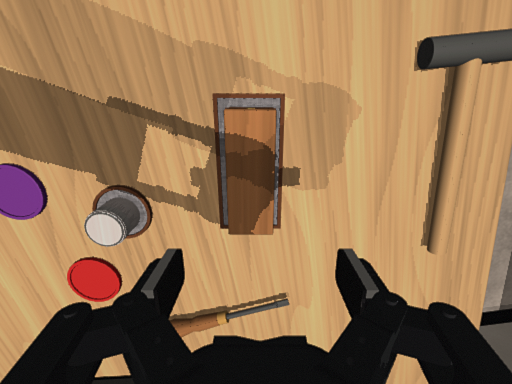

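View pics/s20c.png

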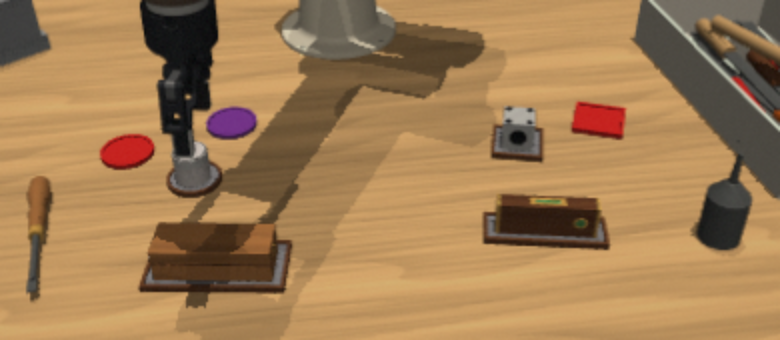

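```bash
python3 -c "
from h import *
def flat(fn,box,lo,hi):
    im,d,W=cloud(fn);u0,v0,u1,v1=box;s=W[v0:v1,u0:u1].reshape(-1,3);s=s[(s[:,2]>lo)&(s[:,2]<hi)]
    c=np.linalg.lstsq(np.c_[s[:,:2]-s[:,:2].mean(0),np.ones(len(s))],s[:,2],rcond=None)[0];print(fn,len(s),np.round(c,4))
flat('w20',(180,60,330,330),.05,.06); flat('w10',(200,120,320,280),.05,.06); flat('w14',(180,100,340,290),.05,.06); flat('w5',(225,100,290,265),.05,.06)
a=cv2.imread('pics/scene0.png').astype(int);b=cv2.imread('pics/s20.png').astype(int)
for n,(u0,v0,u1,v1) in dict(oil=(428,205,460,258),scr=(88,215,112,280)).items(): print(n,np.abs(a-b)[v0:v1,u0:u1].mean())
print(zr('t20',(280,135,350,182),.045,.065),zr('t20',(165,140,225,178),.045,.065),zr('t20',(170,195,210,235),.045,.065),zr('t20',(308,194,342,227),.045,.065))
"
```

```text
w20 6096 [-0.0001  0.0011  0.0543]
w10 2574 [-0.0022 -0.0067  0.0543]
w14 2285 [-0.002  -0.011   0.0546]
w5 3214 [-0.0037  0.0009  0.0545]
oil 5.012382075471698
scr 6.238034188034188
t20 0.045 174 [ 613.4 -215.3] [155.6  54. ] 87.5 0.05366519104013867
t20 0.045 276 [603.3 214.5] [130.5  24.8] 77.2 0.053330134822829
t20 0.045 188 [405.5 230.4] [46.5 46.1] 73.4 0.053746968619960644
t20 0.045 80 [ 410.9 -262.5] [24.3 47.6] 66.0 0.05444860066852408
None None None None
```

```bash
python3 -c "
from h import *
print(close_job())"
```

```text
the job is handed in; nothing more can be done
None
```

I took the pile apart from the top down (level, block, tin, then stone box). Each thing now stands in its own grey-floored tray, let go, with the gripper raised clear. I handed the job in at about 76 s of the 118 s allowed.

**Last checks:**
- **Wrist camera:** it put each object's top at 54–55 mm, as it should be for a 48 mm object standing flat on the 6 mm floor. The fitted tops were level to within about 0.6°.
- **Centres:** each centre lay about 1–2 mm from its measured tray centre, against a clearance of about 10 mm. The final top view agreed for the level and the block. The arm partly hid the box and tin there, so for those two I relied on the wrist and scene views.
- **Bystanders:** the oil can and screwdriver look unmoved in the before and after pictures. The pixel differences there were small, but I did not measure their positions.

**What disagreed or went wrong:**
- **Cameras:** the scene camera placed the trays about 4–5 mm off in y from the top and wrist cameras. I used the top and wrist values.
- **Tool tilt:** fast moves made the tool lean by up to about 10° with the gripper empty. I used about 27 s correcting it at the edges of the arm's reach, where joints 2 and 3 came right up to their limits (joint 2 read -0.944 against a listed -0.94). While it carried things, the lean stayed within about 4°, with the level worst, and nothing tipped.

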